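Unstack the spare-part cases into their colour-coded docks

ROBOT

A 7-joint arm with a two-finger parallel gripper is mounted at the origin on a cart in front of the work surface, level with it; the furniture and walls round the work are solid. World frame = base frame: x ahead of the robot, y to its left, z up, the work surface at z = 0. Lengths are in mm, angles in rad, forces in N, time in s.
With the tool pointing down it reaches from about 425 to 875 mm from the base axis. Payload 4.7 kg.
Tool frame: the origin (TCP) lies midway between the tips of the shut fingers; the grasp point (between the pads) lies 19 mm behind it; z points along the fingers, y is the direction in which the jaws open and shut (so a half turn about z gives the same grasp; the last joint's range is limited). The gripper opens to 87 mm and grips with 3 to 60 N. Pads are 19 mm wide; open, the fingers measure 117 mm over their backs; the gripper's body (75 mm by 190 mm) begins 51 mm behind the grasp point.
Start: joints at [1.276, 0.321, -0.07, 1.45, 0.023, 1.371, -0.057], TCP at [197.525, -619.281, 222.587] pointing down, gripper open.
Joint ranges: [-2.86, 2.86], [-0.3, 2.09], [-1.38, 1.24], [0.06, 2.45], [-1.56, 4.7], [0.09, 2.05], [-2.69, 2.69]. Speed limits (rad/s): [2.57, 2.57, 3.14, 3.14, 3.14, 3.14, 3.14].

INTERFACE

Orientations are given as [roll, pitch, yaw] about the fixed x, y, z axes, in that order (R = Rz(yaw) Ry(pitch) Rx(roll)).
In Python, from workcell import env gives the robot as it stands.
- The arm moves only by the tool drive_tool, never from a script. Its argument "moves" is text: rows parted by semicolons, each of 7 numbers parted by spaces: the shift along the tool's x, y, z in cm, then the turn, a rotation vector about the tool's x, y, z in degrees, then the closure, from -1 (fully open) to 1 (shut), so that 0 is half open. In form: dx dy dz rx ry rz fingers; .... A call has 1 to 5 rows; each row is the pose to reach, as a shift and turn from the pose measured when the call began, along the tool's axes at that moment; what a row does not reach only later rows make up. A row lasts 1/10 s, in which the tool goes at most 50 mm and 8.59 degrees, less where a joint would pass 70% of its speed; a pose out of reach is approached as far as the arm can. A call with a gripper value outside its range is refused whole. The fingers move at their own pace and stop on an object; "grip_force" is the grip in N (left out, the last holds). Time passes only in rows, so rows that repeat a pose let the fingers close. It gives the time, the measured TCP pose, the force and the opening at its end, in the units of the state.
- env.state(): the state, without advancing time (a new reading comes with each control period).
- env.snapshot(name): name is "side" or "top" or "wrist"; returns a dict with "image" (480x640x3 uint8, blue, green, red), "fx", "fy", "cx", "cy" (pixels), "eye" and "orientation" of the camera in the world. Camera axes: x right, y up, looking along -z (the intrinsics and any distortion apply to the point x, -y, -z); pixel columns grow to the right and rows downward; lengths in mm; the calibration is good to about 2 mm. A picture is of the moment at which its call begins. There is no depth.
- env.finish_job(): hands the job in, once; it reports no verdict.
The state is a dict: "time": time; "joint_pos": joint angles; "dq": joint speeds; "joint_torque": joint torques, N m; "tcp_pos": TCP position; "orientation": TCP orientation; "ft_force": force on the tool from outside, world axes, zero at the start; "wrist_torque": the same for the moment, N m; "finger_gap": finger opening in mm.
Only numpy, scipy, OpenCV 4.12 (cv2) and the standard library are available. Lean on these libraries where they do the work, as an engineer would, in place of code of your own. Each camera call takes 0.05 s, during which the arm holds its last target.

TASK

Five round spare-part cases have been piled on the cart in two stacks. Take the stacks apart and put every case, lid up, into the dock whose rim has the colour of its lid (the whitish lid belongs to the white rim), so that each stands flat on the dock's floor inside the rim; leave all five there at rest.

Things in the scene. Friction and masses are not known exactly. Their poses are not given: they have to be found in the camera images.
- white_case_mid (a point): Centre (half-way up, on the axis) of the white case: a closed round spare-part case, diameter 61 mm, height 24 mm, with a flat whitish (very light grey) screw lid that is fixed on and a black lower half. It is loose, and starts at the bottom of one of the two stacks. z points up out of its lid. The cases merely rest on each other; seen from above, each larger case shows as a ring round the smaller one on it.
- blue_case_mid (a point): Centre (half-way up, on the axis) of the blue case: a closed round spare-part case, diameter 61 mm, height 24 mm, with a flat blue screw lid that is fixed on and a black lower half. It is loose, and starts at the bottom of the other stack. z points up out of its lid. The cases merely rest on each other; seen from above, each larger case shows as a ring round the smaller one on it.
- red_case_mid (a point): Centre (half-way up, on the axis) of the red case: a closed round spare-part case, diameter 50 mm, height 22 mm, with a flat red screw lid that is fixed on and a black lower half. It is loose, and starts second from the bottom in one of the two stacks, on the white or the blue case. z points up out of its lid. The cases merely rest on each other; seen from above, each larger case shows as a ring round the smaller one on it.
- yellow_case_mid (a point): Centre (half-way up, on the axis) of the yellow case: a closed round spare-part case, diameter 50 mm, height 22 mm, with a flat yellow screw lid that is fixed on and a black lower half. It is loose, and starts second from the bottom in one of the two stacks, on the white or the blue case. z points up out of its lid. The cases merely rest on each other; seen from above, each larger case shows as a ring round the smaller one on it.
- green_case_mid (a point): Centre (half-way up, on the axis) of the green case: a closed round spare-part case, diameter 38 mm, height 24 mm, with a flat green screw lid that is fixed on and a black lower half. It is loose, and starts at the top of the taller stack, on the red or the yellow case. z points up out of its lid. The cases merely rest on each other; seen from above, each larger case shows as a ring round the smaller one on it.
- white_dock_floor (a point): Centre of the floor of the white dock: a fixed round black dish with a low white rim, where the white case belongs. Flat floor 2 mm above the cart's top, inside diameter 77 mm (8 mm of room all round the case); the rim is 6 mm wide and stands 3 mm above the floor (5 mm above the cart). This point lies on the floor's upper face; z points up.
- blue_dock_floor (a point): Centre of the floor of the blue dock: a fixed round black dish with a low blue rim, where the blue case belongs. Flat floor 2 mm above the cart's top, inside diameter 77 mm (8 mm of room all round the case); the rim is 6 mm wide and stands 3 mm above the floor (5 mm above the cart). This point lies on the floor's upper face; z points up.
- red_dock_floor (a point): Centre of the floor of the red dock: a fixed round black dish with a low red rim, where the red case belongs. Flat floor 2 mm above the cart's top, inside diameter 66 mm (8 mm of room all round the case); the rim is 6 mm wide and stands 3 mm above the floor (5 mm above the cart). This point lies on the floor's upper face; z points up.
- yellow_dock_floor (a point): Centre of the floor of the yellow dock: a fixed round black dish with a low yellow rim, where the yellow case belongs. Flat floor 2 mm above the cart's top, inside diameter 66 mm (8 mm of room all round the case); the rim is 6 mm wide and stands 3 mm above the floor (5 mm above the cart). This point lies on the floor's upper face; z points up.
- green_dock_floor (a point): Centre of the floor of the green dock: a fixed round black dish with a low green rim, where the green case belongs. Flat floor 2 mm above the cart's top, inside diameter 54 mm (8 mm of room all round the case); the rim is 6 mm wide and stands 3 mm above the floor (5 mm above the cart). This point lies on the floor's upper face; z points up.
There are look-alikes about, which are no part of the job. Leave any pink look-alike of the part that bears yellow_case_mid alone.

How it is judged:
By the outcome, as a careful person would: the job done as asked, in the order asked, and still so for the second after the job is handed in, with the robot touching nothing.
It also fails if it takes over 112 s, if anything falls off the work surface, if the arm or the gripper's body presses on something with over 40 N, if the wrist force passes 120 N, or if a joint passes its speed limit or range.

## Working session

There is one attempt and no reset: what is moved stays moved. The work goes in short steps, Python scripts to look and compute and a tool call to move; the robot and the scene stay as the last step left them, time stands still between calls to the robot, and variables do not carry over. Pictures are saved under pics/ and viewed, and the job is handed in when it is done.

Besides the shell and the picture viewer there is one more tool, called after "Emit:" as name(argument=value, ...), one argument or row to a line, values as JSON. drive_tool: Moves the arm, as the interface text tells. Its arguments: {"type":"object","properties":{"moves":{"type":"string"},"grip_force":{"type":"number"}},"required":["moves"]}

```bash
ls; mkdir -p pics; python3 - <<'E'
from workcell import env
import cv2,json
s=env.state();print({k:s[k] for k in s})
for n in("side","top","wrist"):
    d=env.snapshot(n);cv2.imwrite(f"pics/{n}0.png",d["image"]);print(n,{k:d[k] for k in d if k!="image"})
E
```

```text
pics
{'time': 0.0, 'joint_pos': array([ 1.2760771 ,  0.32180831, -0.07010354,  1.4516679 ,  0.02261471,
        1.37082064, -0.05688958]), 'dq': array([ 6.23213643e-05, -4.91859088e-05,  3.06112408e-04,  1.56856419e-03,
       -2.46133813e-03, -3.61193860e-04,  1.44713299e-03]), 'joint_torque': array([ 2.33634746e-04, -4.91279769e+01, -4.03612750e-01, -3.12521517e+01,
       -6.37101755e-02,  4.36884561e-02,  1.62156934e-04]), 'tcp_pos': array([ 197.3449071 , -618.73063431,  221.47478724]), 'orientation': array([-3.13967893e+00,  1.08110332e-04,  3.08880948e-01]), 'ft_force': array([ 1.28297545,  0.32545265, -0.19946432]), 'wrist_torque': array([-0.02748753, -0.0274762 , -0.00149781]), 'finger_gap': 86.90733134688344}
side {'fx': 539.1893735420541, 'fy': 539.1893735420541, 'cx': 317.89726056763624, 'cy': 239.5929749654219, 'eye': array([  98.29804066, -554.19215427,  481.24172333]), 'orientation': array([ 1.07489473, -0.00890599, -0.59352777])}
top {'fx': 513.479255853006, 'fy': 513.479255853006, 'cx': 310.3397657034347, 'cy': 241.73659873637905, 'eye': array([368.64251372,  89.14929081, 920.88998631]), 'orientation': array([ 0.18481437, -0.02155639, -1.57026168])}
wrist {'fx': 418.4160749089602, 'fy': 418.4160749089602, 'cx': 317.476509158006, 'cy': 233.46200838812163, 'eye': array([ 266.65016366, -597.66911361,  382.71599795]), 'orientation': array([-0.26865483,  0.00231414, -1.26195918])}
```

View pics/top0.png

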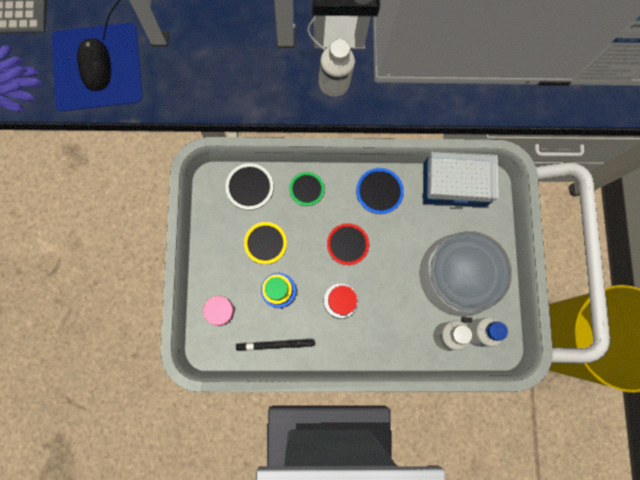

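View pics/side0.png

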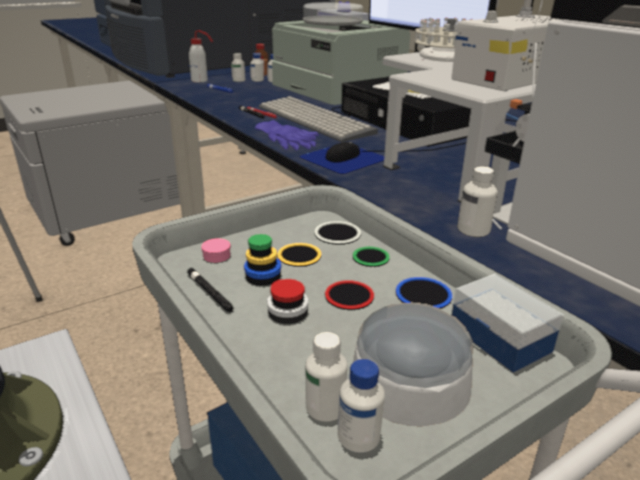

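View pics/wrist0.png

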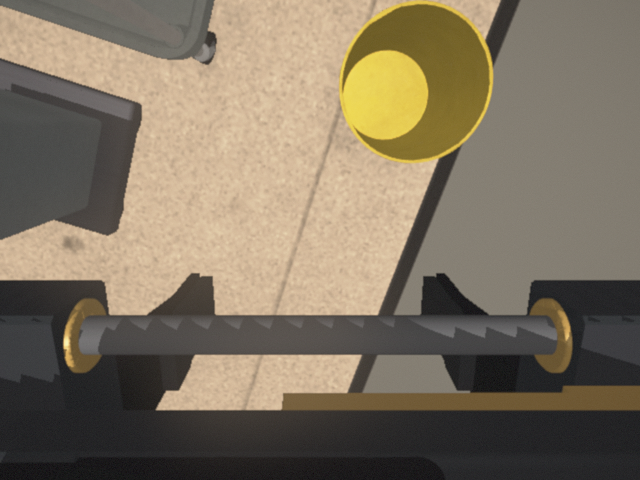

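Top view: the taller stack (green on yellow on blue) is near (278,290) and red on white near (341,301). The docks are white (249,187), green (307,189), blue (380,190), yellow (265,243) and red (348,243). The pink decoy is at (218,311) and a pen at (275,344). I'll measure these next.

```bash
cat > h.py <<'E'
import numpy as np,cv2
from scipy.spatial.transform import Rotation as R
from workcell import env
def ray(d,u,v):
    Rm=R.from_euler('xyz',d["orientation"]).as_matrix()
    return Rm@np.array([(u-d["cx"])/d["fx"],-(v-d["cy"])/d["fy"],-1.])
def at(d,u,v,z):
    r=ray(d,u,v);e=np.array(d["eye"]);return (e+r*(z-e[2])/r[2])
def pr(d,P):
    Rm=R.from_euler('xyz',d["orientation"]).as_matrix()
    c=Rm.T@(np.array(P)-d["eye"]);return np.array([d["cx"]+d["fx"]*c[0]/-c[2],d["cy"]-d["fy"]*c[1]/-c[2]])
def blobs(d,mask,z,minA=60):
    # enclosing outlines -> world circle (centre, diam)
    out=[]
    for c in cv2.findContours(mask.astype(np.uint8),cv2.RETR_EXTERNAL,cv2.CHAIN_APPROX_NONE)[0]:
        if len(c)<15 or cv2.contourArea(c)<minA: continue
        p=np.array([at(d,*q[0],z)[:2] for q in c],np.float32)
        (cx,cy),(a,b),_=cv2.fitEllipse(p)
        out.append((c[:,0].mean(0).round().tolist(),[round(float(x),1) for x in(cx,cy,a,b)]))
    return out
E
python3 - <<'E'
from h import *
d=env.snapshot("top");im=d["image"];h=cv2.cvtColor(im,cv2.COLOR_BGR2HSV)
H,S,V=h[...,0],h[...,1],h[...,2]
roi=np.zeros(H.shape,bool);roi[160:375,190:415]=1
rng={'red':((H<8)|(H>172))&(S>150),'yellow':(abs(H-27.)<7)&(S>120),'green':(abs(H-65.)<20)&(S>100),'blue':(abs(H-110.)<12)&(S>130)&(V>90),'white':(S<40)&(V>195),'pink':(H>150)&(H<178)&(S>60)&(S<150)}
for k,m in rng.items():
    for z in (5,): print(k,blobs(d,m&roi,z))
cv2.imwrite("pics/c1.png",cv2.resize(im[160:375,190:415],None,fx=3.5,fy=2.79 if 0 else 2.7,interpolation=cv2.INTER_CUBIC))
E
```

```text
red [([342.0, 300.0], [435.2, 12.6, 48.2, 49.0]), ([348.0, 244.0], [536.6, 1.8, 74.0, 74.4])]
yellow [([277.0, 289.0], [454.1, 129.3, 49.2, 50.8]), ([265.0, 243.0], [538.3, 151.5, 76.1, 76.3])]
green [([276.0, 288.0], [455.3, 131.0, 37.9, 38.7]), ([306.0, 188.0], [640.3, 76.7, 62.7, 63.6])]
blue [([284.0, 294.0], [453.6, 128.4, 58.2, 61.1]), ([380.0, 190.0], [637.6, -59.0, 85.0, 86.4])]
white [([333.0, 299.0], [435.0, 13.5, 58.6, 60.6]), ([249.0, 186.0], [645.3, 183.4, 86.8, 87.2])]
pink [([218.0, 310.0], [416.2, 232.6, 50.0, 51.2])]
```

View pics/c1.png

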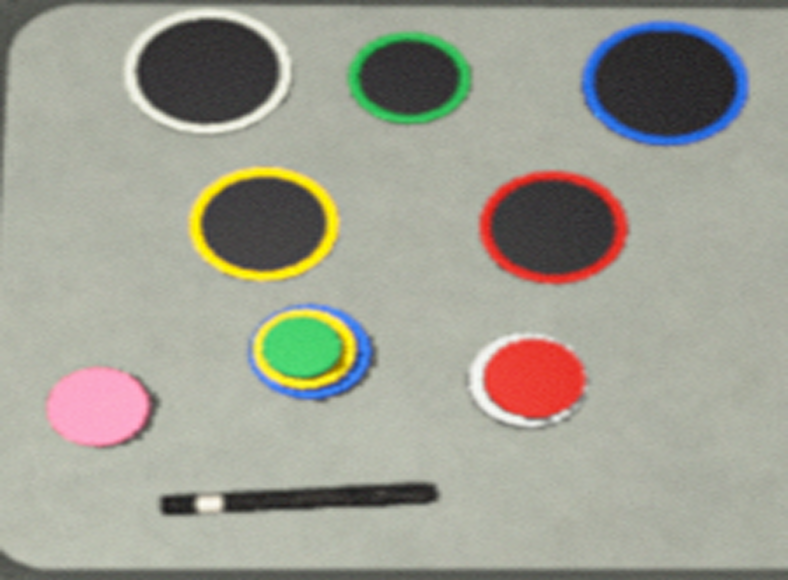

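```bash
cat >> h.py <<'E'
def rng(im):
    h=cv2.cvtColor(im,cv2.COLOR_BGR2HSV).astype(float);H,S,V=h[...,0],h[...,1],h[...,2]
    return {'red':((H<8)|(H>172))&(S>150),'yellow':(abs(H-27.)<7)&(S>120),'green':(abs(H-65.)<20)&(S>100),'blue':(abs(H-110.)<12)&(S>130)&(V>90),'white':(S<40)&(V>195)}
from scipy.optimize import least_squares
def circ(d,pts,z,r):
    p=np.array([at(d,u,v,z)[:2] for u,v in pts])
    s=least_squares(lambda c:np.hypot(*(p-c).T)-r,p.mean(0),loss='soft_l1',f_scale=1)
    return s.x
E
python3 - <<'E'
from h import *
T={'white':(24,30.5),'blue':(24,30.5),'red':(46,25),'yellow':(46,25),'green':(70,19)}
for n in('top','side'):
    d=env.snapshot(n);M=rng(d["image"])
    roi=np.zeros(M['red'].shape,bool)
    if n=='top': roi[265:330,250:375]=1
    else: roi[232:322,243:312]=1
    for k,(z,r) in T.items():
        m=(M[k]&roi).astype(np.uint8)
        if n=='side' and k=='yellow': m[:,281:]=0
        cs=cv2.findContours(m,cv2.RETR_EXTERNAL,cv2.CHAIN_APPROX_NONE)[0]
        c=max(cs,key=len)[:,0].astype(float)
        print(n,k,[ (x['a']) for x in []],blobs(d,m,z,20),circ(d,c,z,r-0.6).round(1))
D=env.snapshot('top')
dk={'white':(249,187)}
for k,g,r in(('white',(645,183),44.5),('blue',(637,-59),44.5),('red',(536,2),39),('yellow',(538,151),39),('green',(640,77),33)):
    for n in('top','side'):
        d=env.snapshot(n);m=rng(d["image"])[k].astype(np.uint8)
        q=pr(d,(*g,5)).astype(int);w=48
        mm=np.zeros_like(m);sl=np.s_[q[1]-w:q[1]+w,q[0]-w:q[0]+w];mm[sl]=m[sl]
        if n=='side': mm[:, :]=mm
        c=[b for b in blobs(d,mm,5,100)]
        print(n,k,c)
E
```

```text
top white [] [([333.0, 298.0], [433.7, 15.5, 57.1, 58.4])] [433.4  14.5]
top blue [] [([284.0, 294.0], [451.7, 127.4, 56.9, 59.4])] [452.4 128.2]
top red [] [([342.0, 300.0], [432.3, 16.0, 46.1, 46.7])] [432.2  16. ]
top yellow [] [([277.0, 289.0], [450.3, 127.4, 47.2, 48.5])] [450.3 127.4]
top green [] [([276.0, 288.0], [449.0, 128.0, 35.0, 36.1])] [449. 128.]
side white [] [([270.0, 303.0], [407.3, 22.0, 6.5, 28.1])] [434.2  14.1]
side blue [] [([263.0, 270.0], [448.2, 119.6, 53.8, 71.2])] [446.4 115.4]
side red [] [([286.0, 291.0], [427.6, 8.1, 48.4, 61.4])] [428.6   8.7]
side yellow [] [([264.0, 256.0], [448.0, 115.3, 52.4, 57.6])] [446.5 113.6]
side green [] [([260.0, 242.0], [444.4, 117.1, 35.0, 53.1])] [444.5 117.5]
top white [([249.0, 186.0], [645.2, 183.4, 86.8, 87.2])]
side white []
top blue [([380.0, 190.0], [637.6, -59.0, 85.1, 86.4])]
side blue [([424.0, 289.0], [636.6, -61.8, 79.9, 81.9])]
top red [([348.0, 244.0], [536.6, 1.8, 74.2, 74.2])]
side red [([349.0, 295.0], [534.9, -2.0, 73.4, 75.3])]
top yellow [([265.0, 243.0], [538.3, 151.5, 76.1, 76.3])]
side yellow [([282.0, 255.0], [522.0, 153.7, 73.5, 130.3])]
top green [([306.0, 188.0], [640.4, 76.7, 62.5, 63.6])]
side green [([371.0, 256.0], [638.2, 72.8, 62.0, 62.9])]
```

```bash
cat > go.py <<'E'
import sys
from h import *
s=env.state();t=[float(x) for x in sys.argv[1:5]]
Rm=R.from_euler('xyz',s['orientation'])
d=Rm.inv().apply(np.array(t[:3])-s['tcp_pos'])/10
rv=(Rm.inv()*R.from_euler('xyz',[np.pi,0,t[3]])).as_rotvec(degrees=True)
print('t',round(s['time'],2),'tcp',s['tcp_pos'].round(1),'rpy',s['orientation'].round(3),'F',s['ft_force'].round(1),'gap',round(s['finger_gap'],1),'j',s['joint_pos'].round(2))
print('MOVE',d.round(2),rv.round(1))
E
python3 go.py 430 -250 230 0
```

```text
t 0.85 tcp [ 197.5 -619.3  222.6] rpy [3.141 0.    0.309] F [-0.4 -0.6  0.2] gap 87.2 j [ 1.28  0.32 -0.07  1.45  0.02  1.37 -0.06]
MOVE [ 33.37 -28.12  -0.75] [ 0.   0.  17.7]
```

Emit:
drive_tool(
  moves="33.4 -28.1 -0.8 0 0 17.7 -1;33.4 -28.1 -0.8 0 0 17.7 -1;33.4 -28.1 -0.8 0 0 17.7 -1;33.4 -28.1 -0.8 0 0 17.7 -1;33.4 -28.1 -0.8 0 0 17.7 -1",
  grip_force=15,
)

```text
time: 1.35
tcp_pos: [331.7, -406.0, 227.5]
orientation: [3.141, -0.0, -0.0]
ft_force: [1.2, -0.5, 0.3]
finger_gap: 87.1
```

```bash
python3 go.py 430 -200 220 0
```

```text
t 1.35 tcp [ 331.7 -406.   227.5] rpy [ 3.141 -0.    -0.   ] F [ 1.2 -0.5  0.3] gap 87.1 j [ 1.02  0.06 -0.19  1.75  0.01  1.33 -0.75]
MOVE [  9.82 -20.61   0.73] [ 0. -0. -0.]
```

Emit:
drive_tool(
  moves="9.8 -20.6 0.7 0 0 0 -1;9.8 -20.6 0.7 0 0 0 -1;9.8 -20.6 0.7 0 0 0 -1;9.8 -20.6 0.7 0 0 0 -1;9.8 -20.6 0.7 0 0 0 -1",
)

```text
time: 1.85
tcp_pos: [431.3, -195.8, 220.7]
orientation: [3.141, -0.002, 0.004]
ft_force: [-0.0, -0.9, -0.7]
finger_gap: 87.2
```

```bash
python3 go.py 449 128 180 0
```

```text
t 1.85 tcp [ 431.3 -195.8  220.7] rpy [ 3.141e+00 -2.000e-03  4.000e-03] F [-0.  -0.9 -0.7] gap 87.2 j [ 0.8  -0.04 -0.42  1.86 -0.02  1.32 -1.18]
MOVE [  1.9  -32.38   4.05] [ 0.  -0.1  0.3]
```

Emit:
drive_tool(
  moves="1.8 -32.4 4 0 0 0 -1;1.8 -32.4 4 0 0 0 -1;1.8 -32.4 4 0 0 0 -1;1.8 -32.4 4 0 0 0 -1;1.8 -32.4 4 0 0 0 -1",
)

```text
time: 2.35
tcp_pos: [443.3, 49.6, 190.5]
orientation: [3.14, -0.003, 0.004]
ft_force: [1.2, 0.1, 0.4]
finger_gap: 87.3
```

Emit:
drive_tool(
  moves="0.3 -10.8 1.5 0 0 0 -1;0.3 -10.8 1.5 0 0 0 -1;0.3 -10.8 1.5 0 0 0 -1;0.3 -10.8 1.5 0 0 0 -1",
)

```text
time: 2.75
tcp_pos: [445.3, 160.3, 175.3]
orientation: [3.141, -0.003, 0.01]
ft_force: [0.3, -0.8, 0.4]
finger_gap: 86.7
```

```bash
python3 go.py 449 128 180 0; python3 - <<'E'
from h import *
d=env.snapshot("wrist");cv2.imwrite("pics/w1.png",d["image"]);print(d["eye"],d["orientation"])
for p in((449,128,70),(450,127.5,46),(452,128,24)):print(pr(d,p))
E
```

```text
t 2.75 tcp [445.3 160.3 175.3] rpy [ 3.141e+00 -3.000e-03  1.000e-02] F [ 0.3 -0.8  0.4] gap 86.7 j [ 0.47  0.   -0.86  1.91  0.    1.22 -1.96]
MOVE [ 0.34  3.23 -0.46] [ 0.  -0.2  0.6]
[517.45318578 160.49876334 336.69178687] [-2.65874350e-01 -4.23005680e-04 -1.56116536e+00]
[365.67637205 227.79395841]
[362.67742596 218.03669446]
[359.10155236 208.91846589]
```

View pics/w1.png

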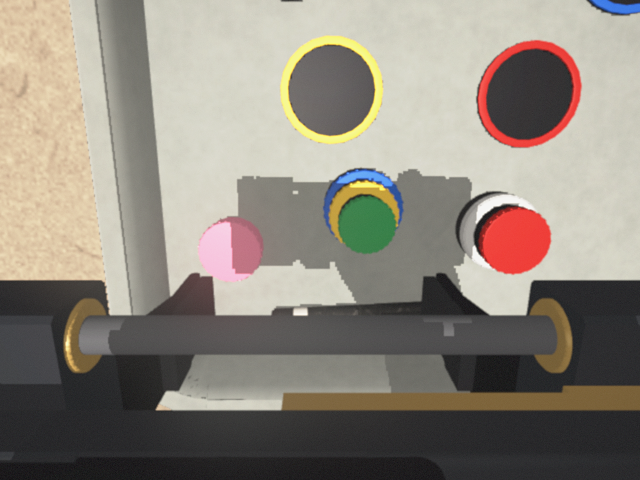

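Wrist view: green lid at about (366,226), where my projection predicted (365.7,227.8), so the measurement is confirmed. I'll align and descend.

Emit:
drive_tool(
  moves="0.4 3.2 4 0 0 0.6 -1;0.4 3.2 6 0 0 0.6 -1;0.4 3.2 6 0 0 0.6 -1;0.4 3.2 6 0 0 0.6 -1",
)

```text
time: 3.2
tcp_pos: [450.5, 125.0, 115.9]
orientation: [3.14, -0.003, -0.006]
ft_force: [0.2, -0.6, -0.4]
finger_gap: 87.1
```

```bash
python3 go.py 449 128 54 0
```

```text
t 3.2 tcp [450.5 125.  115.9] rpy [ 3.14e+00 -3.00e-03 -6.00e-03] F [ 0.2 -0.6 -0.4] gap 87.1 j [ 0.49  0.06 -0.83  2.    0.05  1.1  -1.94]
MOVE [-0.17 -0.31  6.19] [ 0.1 -0.2 -0.4]
```

Emit:
drive_tool(
  moves="-0.2 -0.3 3 0 0 -0.4 -1;-0.2 -0.3 5 0 0 -0.4 -1;-0.2 -0.3 6.1 0 0 -0.4 -1;-0.2 -0.3 6.1 0 0 -0.4 -1;-0.2 -0.3 6.1 0 0 -0.4 -0.3",
)

```text
time: 3.7
tcp_pos: [449.7, 128.2, 56.2]
orientation: [3.14, -0.005, 0.001]
ft_force: [0.1, -1.0, 1.0]
finger_gap: 83.9
```

```bash
python3 go.py 449 128 54 0; python3 - <<'E'
from h import *
for n in("side","wrist"):
    d=env.snapshot(n);im=d["image"]
    if n=="side": im=cv2.resize(im[180:330,180:380],None,fx=4,fy=4)
    cv2.imwrite(f"pics/{n}2.png",im)
E
```

```text
t 3.7 tcp [449.7 128.2  56.2] rpy [ 3.14e+00 -5.00e-03  1.00e-03] F [ 0.1 -1.   1. ] gap 83.9 j [ 0.45  0.16 -0.83  2.06  0.15  0.98 -2.02]
MOVE [-0.07  0.02  0.22] [ 0.1 -0.3  0.1]
```

View pics/side2.png

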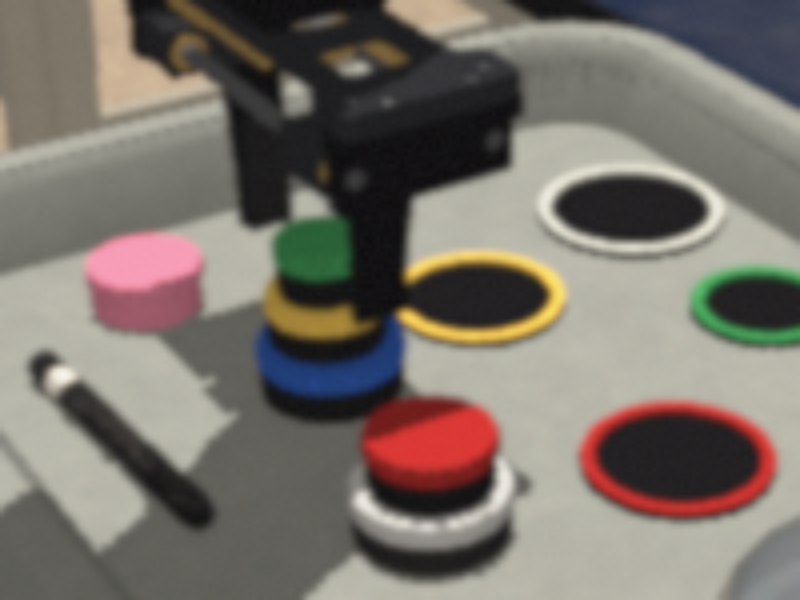

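View pics/wrist2.png

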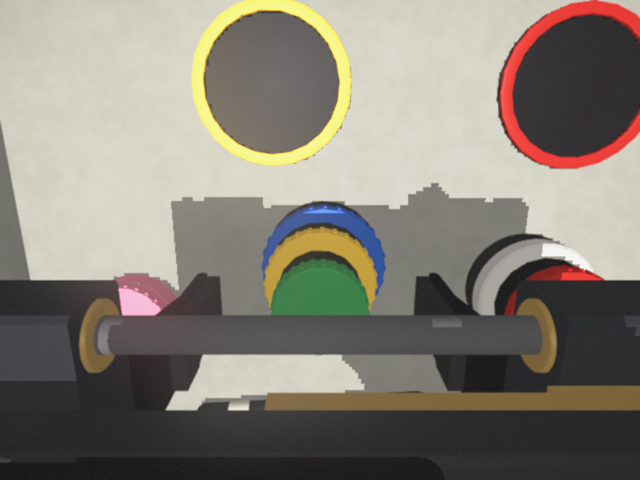

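Jaws straddle the green case, centred and above the yellow lid. Closing.

Emit:
drive_tool(
  moves="-0.1 0 0.2 0 0 0 0;-0.1 0 0.2 0 0 0 1;-0.1 0 0.2 0 0 0 1;-0.1 0 0.2 0 0 0 1;-0.1 0 0.2 0 0 0 1",
  grip_force=15,
)

```text
time: 4.3
tcp_pos: [448.9, 128.1, 54.3]
orientation: [3.14, -0.005, 0.001]
ft_force: [0.2, 0.1, 0.1]
finger_gap: 38.6
```

```bash
python3 go.py 449 128 54 0
```

```text
t 4.3 tcp [448.9 128.1  54.3] rpy [ 3.14e+00 -5.00e-03  1.00e-03] F [0.2 0.1 0.1] gap 38.6 j [ 0.45  0.16 -0.83  2.06  0.15  0.97 -2.02]
MOVE [0.01 0.01 0.03] [ 0.1 -0.3  0. ]
```

Emit:
drive_tool(
  moves="0 0 0 0 0 0 1;0 0 0 0 0 0 1;0 0 -1 0 0 0 1;0 0 -3 0 0 0 1;0 0 -5 0 0 0 1",
)

```text
time: 4.8
tcp_pos: [448.3, 128.4, 105.2]
orientation: [3.14, -0.005, 0.001]
ft_force: [-0.2, 0.2, -0.2]
finger_gap: 37.6
```

```bash
python3 go.py 640 76.5 70 0;python3 - <<'E'
from h import *
d=env.snapshot("side");cv2.imwrite("pics/s3.png",cv2.resize(d["image"][150:330,180:420],None,fx=3,fy=3))
E
```

```text
t 4.8 tcp [448.3 128.4 105.2] rpy [ 3.14e+00 -5.00e-03  1.00e-03] F [-0.2  0.2 -0.2] gap 37.6 j [ 0.49  0.07 -0.84  2.01  0.07  1.08 -1.95]
MOVE [19.15  5.21  3.62] [ 0.1 -0.3  0.1]
```

View pics/s3.png

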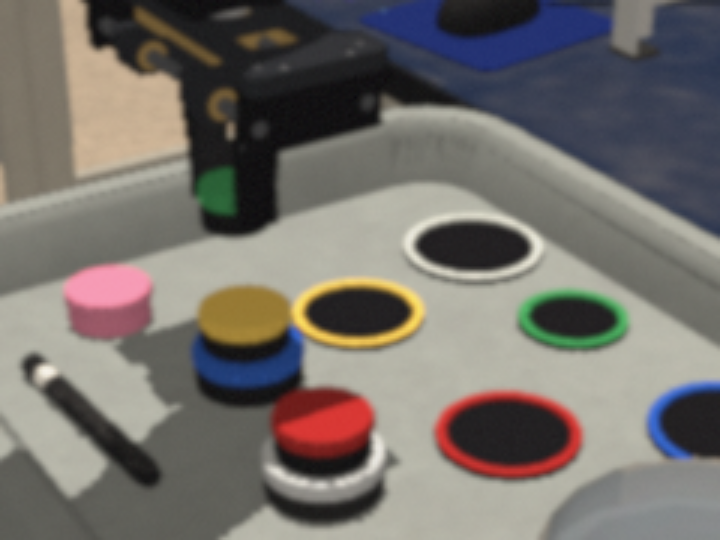

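Green is held and the stack below is undisturbed. Moving over the green dock.

Emit:
drive_tool(
  moves="19.1 5.2 2.5 0.1 -0.3 0 1;19.1 5.2 2.5 0.1 -0.3 0 1;19.1 5.2 2.5 0.1 -0.3 0 1;19.1 5.2 2.5 0.1 -0.3 0 1;19.1 5.2 2.5 0.1 -0.3 0 1",
)

```text
time: 5.35
tcp_pos: [646.5, 73.0, 82.3]
orientation: [-3.14, -0.004, -0.006]
ft_force: [-0.6, -0.6, -1.1]
finger_gap: 37.3
```

```bash
python3 go.py 639.5 76 40 0;python3 - <<'E'
from h import *
d=env.snapshot("wrist");cv2.imwrite("pics/w4.png",d["image"])
g=rng(d["image"])['green'];
for p in((639.5,76,5),):print(pr(d,p))
E
```

```text
t 5.35 tcp [646.5  73.   82.3] rpy [-3.14  -0.004 -0.006] F [-0.6 -0.6 -1.1] gap 37.3 j [ 0.39  0.52 -0.72  1.59  0.36  1.16 -1.98]
MOVE [-0.72 -0.29  4.23] [-0.1 -0.2 -0.3]
[311.87977873 256.48221411]
```

View pics/w4.png

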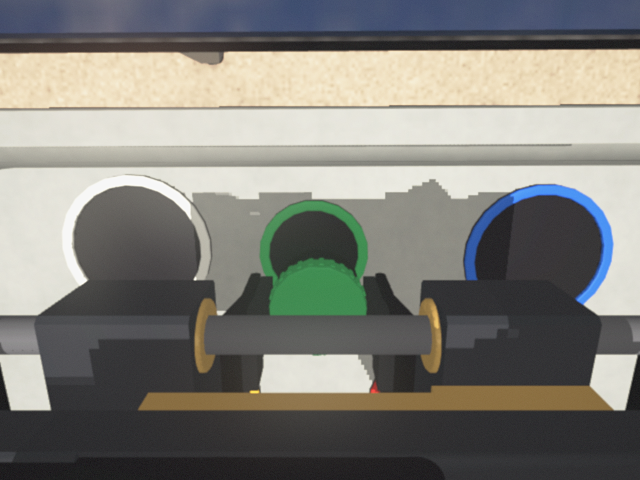

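Emit:
drive_tool(
  moves="-0.7 -0.3 2 0 0 0 1;-0.7 -0.3 4.2 0 0 0 1;-0.7 -0.3 4.2 0 0 0 1;-0.7 -0.3 4.2 0 0 0 1",
)

```text
time: 5.8
tcp_pos: [636.2, 78.9, 41.9]
orientation: [-3.139, -0.002, -0.002]
ft_force: [0.0, 0.5, -0.6]
finger_gap: 37.2
```

```bash
python3 go.py 639.5 76 10.5 0
```

```text
t 5.8 tcp [636.2  78.9  41.9] rpy [-3.139e+00 -2.000e-03 -2.000e-03] F [ 0.   0.5 -0.6] gap 37.2 j [ 0.38  0.54 -0.71  1.65  0.39  1.09 -2.01]
MOVE [0.32 0.29 3.14] [-0.1 -0.1 -0.1]
```

Emit:
drive_tool(
  moves="0.3 0.3 1 0 0 0 1;0.3 0.3 2 0 0 0 1;0.3 0.3 2.6 0 0 0 1;0.3 0.3 2.6 0 0 0 1",
)

```text
time: 6.2
tcp_pos: [638.4, 75.6, 14.7]
orientation: [-3.14, -0.0, -0.002]
ft_force: [-0.9, -0.2, -1.2]
finger_gap: 37.1
```

```bash
python3 go.py 639.5 76 10.5 0
```

```text
t 6.2 tcp [638.4  75.6  14.7] rpy [-3.14e+00 -0.00e+00 -2.00e-03] F [-0.9 -0.2 -1.2] gap 37.1 j [ 0.37  0.58 -0.69  1.66  0.41  1.05 -2.02]
MOVE [ 0.11 -0.04  0.42] [-0.1 -0.  -0.1]
```

Emit:
drive_tool(
  moves="0.1 0 0.3 0 0 0 1;0.1 0 0.4 0 0 0 1;0.1 0 0.4 0 0 0 1",
)

```text
time: 6.5
tcp_pos: [639.4, 75.7, 10.6]
orientation: [-3.14, -0.0, -0.002]
ft_force: [0.3, -0.3, -1.4]
finger_gap: 37.2
```

Emit:
drive_tool(
  moves="0 0 0 0 0 0 -0.2;0 0 0 0 0 0 -0.2;0 0 0 0 0 0 -0.2;0 0 0 0 0 0 -0.2",
)

```text
time: 6.9
tcp_pos: [639.5, 75.8, 10.8]
orientation: [-3.14, -0.001, -0.002]
ft_force: [-0.1, 0.4, 0.5]
finger_gap: 51.4
```

```bash
python3 go.py 639.5 76 10.5 0;python3 - <<'E'
from h import *
d=env.snapshot("side");cv2.imwrite("pics/s5.png",cv2.resize(d["image"][180:330,300:500],None,fx=3,fy=3))
E
```

```text
t 6.9 tcp [639.5  75.8  10.8] rpy [-3.14e+00 -1.00e-03 -2.00e-03] F [-0.1  0.4  0.5] gap 51.4 j [ 0.37  0.59 -0.69  1.66  0.41  1.05 -2.02]
MOVE [-0.   -0.02  0.03] [-0.1 -0.  -0.1]
```

View pics/s5.png

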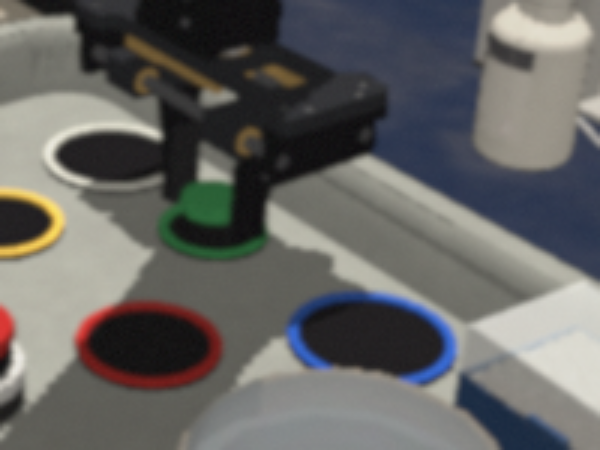

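Green case stands in its dock. Lift and move towards the yellow case.

Emit:
drive_tool(
  moves="0 0 -3 0 0 0 -0.5;0 0 -7 0 0 0 -1;-4 -1 -10 0 0 0 -1;-9 -2 -10 0 0 0 -1;-14 -4 -10 0 0 0 -1",
)

```text
time: 7.45
tcp_pos: [504.1, 113.5, 111.6]
orientation: [-3.14, -0.002, -0.004]
ft_force: [-1.0, 0.6, 1.4]
finger_gap: 83.0
```

```bash
python3 go.py 450 127.5 100 0; python3 - <<'E'
from h import *
d=env.snapshot("side");cv2.imwrite("pics/s6.png",cv2.resize(d["image"][200:330,200:420],None,fx=3,fy=3))
E
```

```text
t 7.45 tcp [504.1 113.5 111.6] rpy [-3.14e+00 -2.00e-03 -4.00e-03] F [-1.   0.6  1.4] gap 83.0 j [ 0.5   0.21 -0.84  1.89  0.17  1.11 -1.98]
MOVE [-5.42 -1.38  1.15] [-0.1 -0.1 -0.2]
```

View pics/s6.png

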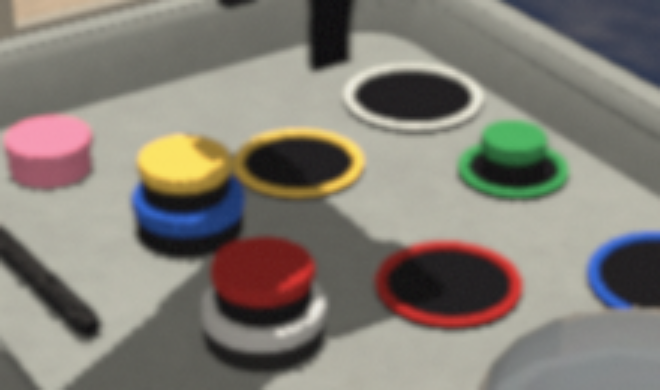

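Emit:
drive_tool(
  moves="-5 -1.4 1 0 0 0 -1;-5.4 -1.4 3 0 0 0 -1;-5.4 -1.4 3 0 0 0 -1;-5.4 -1.4 3 0 0 0 -1",
)

```text
time: 7.9
tcp_pos: [439.9, 131.2, 79.9]
orientation: [3.14, 0.007, 0.005]
ft_force: [0.7, 0.1, 0.5]
finger_gap: 86.8
```

```bash
python3 go.py 450 127.5 33 0
```

```text
t 7.9 tcp [439.9 131.2  79.9] rpy [3.14  0.007 0.005] F [0.7 0.1 0.5] gap 86.8 j [ 0.51  0.11 -0.88  2.04  0.1   1.04 -1.99]
MOVE [1.04 0.36 4.68] [0.1 0.4 0.3]
```

Emit:
drive_tool(
  moves="1 0.3 1 0.1 0.4 0.3 -1;1 0.3 1 0.1 0.4 0.3 -1;1 0.3 2.5 0.1 0.4 0.3 -1;1 0.3 3.5 0.1 0.4 0.3 -1;1 0.3 3.5 0.1 0.4 0.3 -1",
)

```text
time: 8.4
tcp_pos: [448.1, 128.0, 43.1]
orientation: [3.141, 0.004, 0.0]
ft_force: [0.2, 0.4, 0.3]
finger_gap: 86.6
```

```bash
python3 go.py 450 127.5 32.7 0
```

```text
t 8.4 tcp [448.1 128.   43.1] rpy [3.141 0.004 0.   ] F [0.2 0.4 0.3] gap 86.6 j [ 0.48  0.19 -0.86  2.06  0.18  0.96 -2.05]
MOVE [0.19 0.05 1.04] [0.  0.2 0. ]
```

Emit:
drive_tool(
  moves="0.2 0 1 0 0 0 -1;0.2 0 1 0 0 0 -0.5;0.2 0 1 0 0 0 1;0.2 0 1 0 0 0 1;0.2 0 1 0 0 0 1",
)

```text
time: 8.9
tcp_pos: [450.4, 128.1, 33.4]
orientation: [3.141, 0.004, 0.0]
ft_force: [0.3, -1.2, -0.1]
finger_gap: 62.4
```

Emit:
drive_tool(
  moves="0 0 0 0 0 0 1;0 0 0 0 0 0 1;0 0 0 0 0 0 1",
)

```text
time: 9.2
tcp_pos: [450.6, 128.0, 33.7]
orientation: [3.141, 0.003, 0.0]
ft_force: [-1.2, -1.6, 2.1]
finger_gap: 49.2
```

Emit:
drive_tool(
  moves="0 0 -1 0 0 0 1;0 0 -2.5 0 0 0 1;0 0 -4 0 0 0 1;0 0 -4 0 0 0 1",
)

```text
time: 9.6
tcp_pos: [452.9, 128.5, 76.6]
orientation: [3.141, -0.002, -0.0]
ft_force: [0.0, 0.9, -0.4]
finger_gap: 49.8
```

```bash
python3 go.py 538 151 60 0; python3 - <<'E'
from h import *
d=env.snapshot("side");cv2.imwrite("pics/s7.png",cv2.resize(d["image"][180:330,200:420],None,fx=3,fy=3))
E
```

```text
t 9.6 tcp [452.9 128.5  76.6] rpy [ 3.141e+00 -2.000e-03 -0.000e+00] F [ 0.   0.9 -0.4] gap 49.8 j [ 0.5   0.14 -0.88  2.03  0.13  1.02 -2.01]
MOVE [ 8.5  -2.25  1.68] [ 0.  -0.1 -0. ]
```

View pics/s7.png

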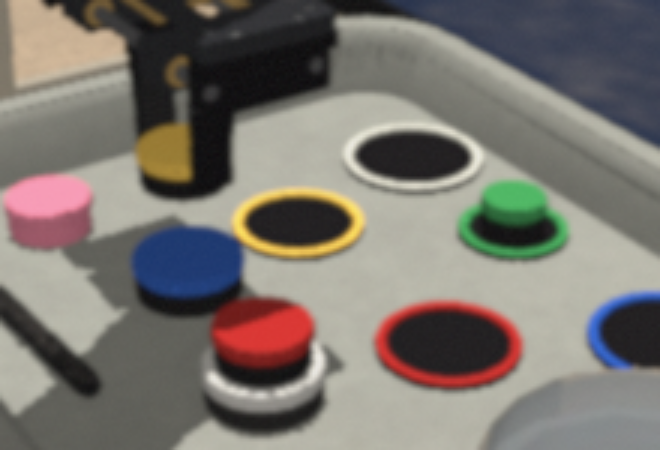

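Emit:
drive_tool(
  moves="4.5 -1.2 1 0 0 0 1;8.5 -2.2 2 0 0 0 1;8.5 -2.2 2.5 0 0 0 1;8.5 -2.2 2.5 0 0 0 1;8.5 -2.2 2.5 0 0 0 1",
)

```text
time: 10.15
tcp_pos: [535.9, 150.1, 50.0]
orientation: [3.14, 0.001, 0.0]
ft_force: [-0.0, -0.1, -0.7]
finger_gap: 49.3
```

```bash
python3 go.py 538 151 18 0; python3 - <<'E'
from h import *
d=env.snapshot("wrist");cv2.imwrite("pics/w8.png",d["image"]);print(pr(d,(538,151,5)),pr(d,(577,151,5)))
E
```

```text
t 10.15 tcp [535.9 150.1  50. ] rpy [3.14e+00 1.00e-03 0.00e+00] F [-0.  -0.1 -0.7] gap 49.3 j [ 0.38  0.39 -0.82  1.85  0.33  1.04 -2.15]
MOVE [ 0.21 -0.09  3.2 ] [0.1 0.1 0. ]
[314.59262448 258.99759835] [314.46553726 184.34462934]
```

View pics/w8.png

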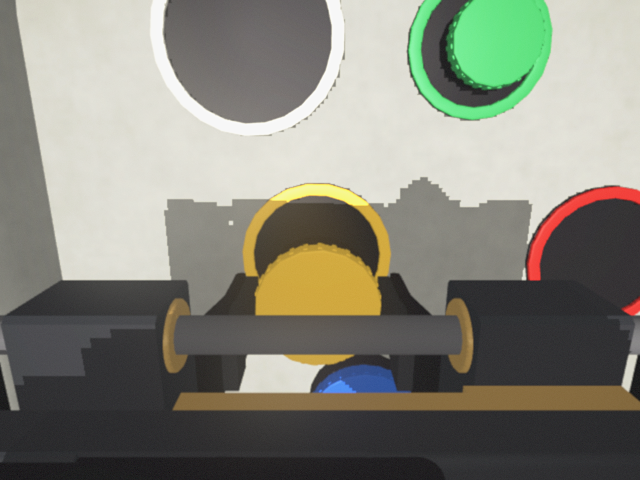

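Wrist view: the yellow dock centre column (317) and top edge (183) match my prediction (315, 184). Lowering.

Emit:
drive_tool(
  moves="0.2 0 1 0 0 0 1;0.2 0 2 0 0 0 1;0.2 0 3.2 0 0 0 1;0.2 0 3.2 0 0 0 1",
)

```text
time: 10.6
tcp_pos: [536.4, 149.1, 16.4]
orientation: [3.139, 0.003, 0.0]
ft_force: [-0.0, 0.3, -0.3]
finger_gap: 49.2
```

```bash
python3 go.py 538 150.3 12 0
```

```text
t 10.6 tcp [536.4 149.1  16.4] rpy [3.139e+00 3.000e-03 0.000e+00] F [-0.   0.3 -0.3] gap 49.2 j [ 0.35  0.44 -0.8   1.87  0.38  0.99 -2.18]
MOVE [ 0.16 -0.12  0.44] [0.1 0.2 0. ]
```

Emit:
drive_tool(
  moves="0.2 -0.1 0.3 0.1 0.2 0 1;0.2 -0.1 0.4 0.1 0.2 0 1;0.2 -0.1 0.45 0.1 0.2 0 1",
)

```text
time: 10.9
tcp_pos: [538.5, 150.2, 11.9]
orientation: [3.141, -0.0, 0.0]
ft_force: [-1.0, 0.0, -1.4]
finger_gap: 49.4
```

Emit:
drive_tool(
  moves="0 0 0 0 0 0 -0.2;0 0 0 0 0 0 -0.6;0 0 0 0 0 0 -0.6;0 0 0 0 0 0 -0.6;0 0 0 0 0 0 -0.6",
)

```text
time: 11.4
tcp_pos: [538.6, 150.2, 12.0]
orientation: [3.141, -0.001, 0.0]
ft_force: [-0.8, 0.6, -0.9]
finger_gap: 68.2
```

Emit:
drive_tool(
  moves="0 0 -2 0 0 0 -0.7;0 0 -5 0 0 0 -1;0 0 -7 0 0 0 -1;0 0 -7 0 0 0 -1",
)

```text
time: 11.8
tcp_pos: [540.8, 151.1, 85.1]
orientation: [-3.142, -0.006, 0.0]
ft_force: [-0.2, 0.0, 0.6]
finger_gap: 85.2
```

```bash
python3 go.py 432 16 90 0; python3 - <<'E'
from h import *
d=env.snapshot("side");cv2.imwrite("pics/s9.png",cv2.resize(d["image"][180:330,200:420],None,fx=3,fy=3))
E
```

```text
t 11.8 tcp [540.8 151.1  85.1] rpy [-3.142 -0.006  0.   ] F [-0.2  0.   0.6] gap 85.2 j [ 0.4   0.35 -0.84  1.82  0.3   1.1  -2.12]
MOVE [-10.88  13.51  -0.56] [-0.  -0.4  0. ]
```

View pics/s9.png

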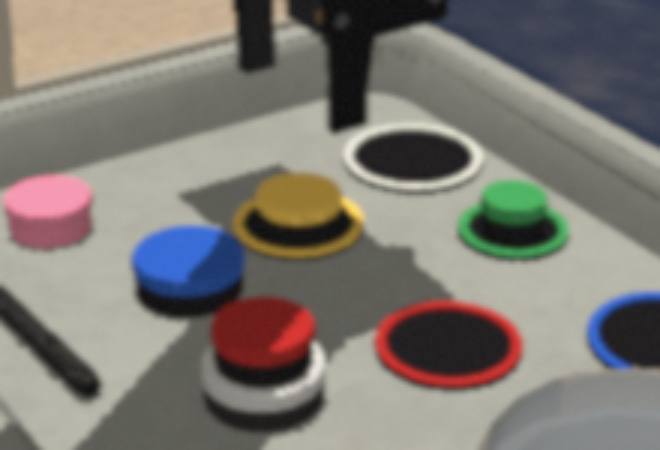

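Emit:
drive_tool(
  moves="-10.8 13.5 -0.5 0 -0.4 0 -1;-10.8 13.5 -0.5 0 -0.4 0 -1;-10.8 13.5 -0.5 0 -0.4 0 -1;-10.8 13.5 -0.5 0 -0.4 0 -1;-10.8 13.5 -0.5 0 -0.4 0 -1",
)

```text
time: 12.35
tcp_pos: [428.6, 11.6, 86.6]
orientation: [3.138, 0.007, -0.006]
ft_force: [-0.1, -0.6, -0.1]
finger_gap: 86.9
```

```bash
python3 go.py 432 16 60 0
```

```text
t 12.35 tcp [428.6  11.6  86.6] rpy [ 3.138  0.007 -0.006] F [-0.1 -0.6 -0.1] gap 86.9 j [ 0.77  0.   -0.85  2.1   0.01  1.04 -1.66]
MOVE [ 0.35 -0.45  2.66] [ 0.2  0.4 -0.4]
```

Emit:
drive_tool(
  moves="0.3 -0.4 0.5 0.2 0.4 -0.4 -1;0.3 -0.4 1 0.2 0.4 -0.4 -1;0.3 -0.4 2.6 0.2 0.4 -0.4 -1;0.3 -0.4 4 0.2 0.4 -0.4 -1;0.3 -0.4 4 0.2 0.4 -0.4 -1",
)

```text
time: 12.85
tcp_pos: [429.9, 17.3, 44.5]
orientation: [-3.139, 0.004, 0.004]
ft_force: [-0.5, -0.0, -1.0]
finger_gap: 86.9
```

```bash
python3 go.py 432 16 33 0; python3 - <<'E'
from h import *
d=env.snapshot("wrist");cv2.imwrite("pics/w10.png",d["image"]);print(pr(d,(432,16,46)),pr(d,(457,16,46)))
E
```

```text
t 12.85 tcp [429.9  17.3  44.5] rpy [-3.139  0.004  0.004] F [-0.5 -0.  -1. ] gap 86.9 j [ 0.74  0.09 -0.85  2.14  0.08  0.95 -1.73]
MOVE [0.21 0.13 1.14] [-0.1  0.2  0.2]
[319.34988992 295.6599241 ] [319.65953839 237.45388818]
```

View pics/w10.png

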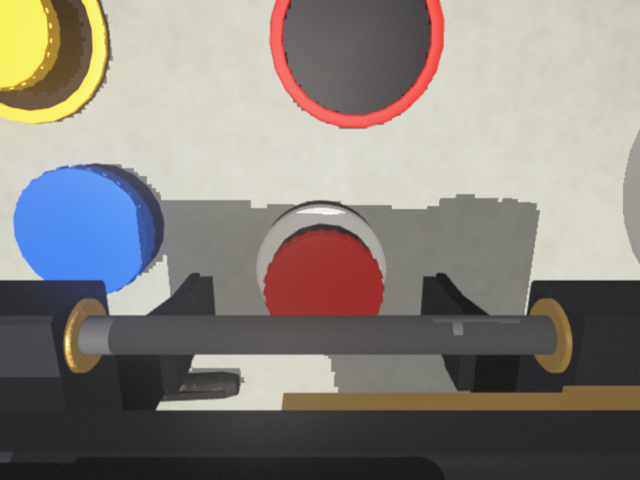

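Emit:
drive_tool(
  moves="0.2 0.2 0.6 0 0 0 -1;0.2 0.2 1.1 0 0 0 -1;0.2 0.2 1.1 0 0 0 -0.5;0.2 0.2 1.1 0 0 0 1;0.2 0.2 1.1 0 0 0 1",
)

```text
time: 13.4
tcp_pos: [432.9, 15.2, 34.7]
orientation: [-3.139, 0.002, 0.003]
ft_force: [0.0, -0.1, 0.1]
finger_gap: 70.5
```

Emit:
drive_tool(
  moves="0 0 0 0 0 0 1;0 0 0 0 0 0 1;0 0 0 0 0 0 1;0 0 0 0 0 0 1",
)

```text
time: 13.8
tcp_pos: [433.1, 15.1, 34.9]
orientation: [-3.14, 0.002, 0.003]
ft_force: [-0.3, -0.6, 1.9]
finger_gap: 49.3
```

Emit:
drive_tool(
  moves="0 0 -1 0 0 0 1;0 0 -2.5 0 0 0 1;0 0 -4 0 0 0 1;0 0 -4 0 0 0 1",
)

```text
time: 14.2
tcp_pos: [435.0, 15.0, 77.0]
orientation: [-3.141, -0.003, 0.003]
ft_force: [-0.4, 0.5, -0.1]
finger_gap: 49.2
```

```bash
python3 go.py 536 0.5 50 0; python3 - <<'E'
from h import *
d=env.snapshot("side");cv2.imwrite("pics/s11.png",cv2.resize(d["image"][180:350,200:420],None,fx=3,fy=3))
E
```

```text
t 14.2 tcp [435.  15.  77.] rpy [-3.141e+00 -3.000e-03  3.000e-03] F [-0.4  0.5 -0.1] gap 49.2 j [ 0.76  0.03 -0.86  2.11  0.03  1.01 -1.68]
MOVE [10.09  1.48  2.73] [-0.  -0.1  0.2]
```

View pics/s11.png

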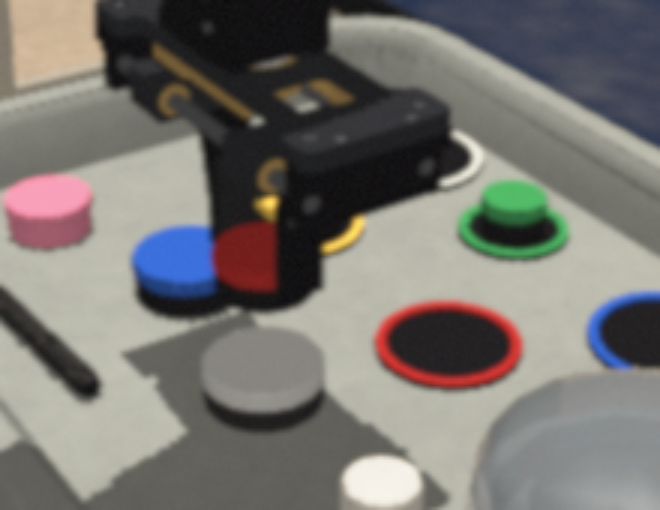

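Emit:
drive_tool(
  moves="5 0.7 1 0 0 0 1;10.1 1.4 2.5 0 0 0 1;10.1 1.4 2.7 0 0 0 1;10.1 1.4 2.7 0 0 0 1;10.1 1.4 2.7 0 0 0 1",
)

```text
time: 14.75
tcp_pos: [533.8, 1.9, 48.4]
orientation: [-3.14, 0.001, 0.004]
ft_force: [0.5, 0.1, -1.1]
finger_gap: 49.4
```

```bash
python3 go.py 536 0.5 20 0; python3 - <<'E'
from h import *
d=env.snapshot("wrist");cv2.imwrite("pics/w12.png",d["image"]);print(pr(d,(536,0.5,5)),pr(d,(575,0.5,5)))
E
```

```text
t 14.75 tcp [533.8   1.9  48.4] rpy [-3.14e+00  1.00e-03  4.00e-03] F [ 0.5  0.1 -1.1] gap 49.4 j [ 0.67  0.34 -0.82  1.91  0.29  1.02 -1.85]
MOVE [0.22 0.14 2.84] [-0.1  0.1  0.2]
[319.21704719 259.68956948] [319.61947224 184.49503384]
```

View pics/w12.png

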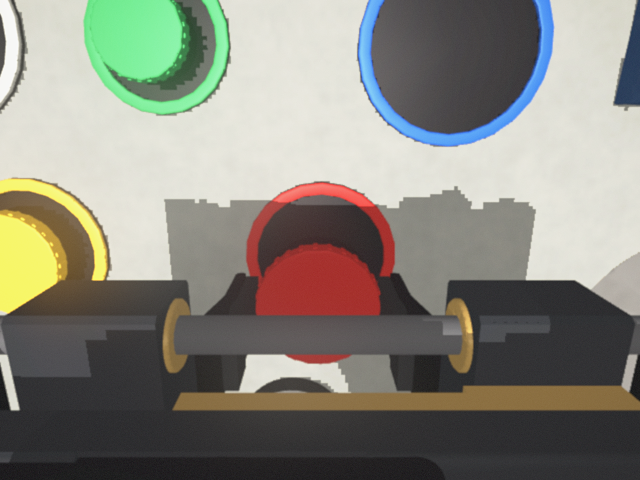

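Prediction matches the red dock (columns 247–394, top edge 183). Lowering.

Emit:
drive_tool(
  moves="0.2 0.1 1 0 0 0 1;0.2 0.1 2 0 0 0 1;0.2 0.1 3 0 0 0 1;0.2 0.1 3 0 0 0 1",
)

```text
time: 15.2
tcp_pos: [534.3, 0.5, 17.5]
orientation: [3.142, 0.003, 0.004]
ft_force: [0.4, 0.9, -1.1]
finger_gap: 49.8
```

```bash
python3 go.py 536 0.5 13 0
```

```text
t 15.2 tcp [5.343e+02 5.000e-01 1.750e+01] rpy [3.142e+00 3.000e-03 4.000e-03] F [ 0.4  0.9 -1.1] gap 49.8 j [ 0.64  0.39 -0.8   1.93  0.34  0.97 -1.88]
MOVE [ 0.17 -0.    0.45] [0.  0.2 0.2]
```

Emit:
drive_tool(
  moves="0.2 0 0.3 0 0.2 0.2 1;0.2 0 0.5 0 0.2 0.2 1;0.2 0 0.5 0 0.2 0.2 1",
)

```text
time: 15.5
tcp_pos: [536.5, 0.4, 13.3]
orientation: [3.141, -0.001, 0.0]
ft_force: [-3.6, -1.0, 6.4]
finger_gap: 49.2
```

Emit:
drive_tool(
  moves="0 0 0 0 0 0 -0.2;0 0 0 0 0 0 -0.6;0 0 0 0 0 0 -0.6;0 0 0 0 0 0 -0.6;0 0 0 0 0 0 -0.6",
)

```text
time: 16.0
tcp_pos: [536.4, 0.4, 13.2]
orientation: [3.141, -0.0, 0.0]
ft_force: [0.4, -0.5, -0.0]
finger_gap: 68.6
```

Emit:
drive_tool(
  moves="0 0 -2 0 0 0 -0.7;0 0 -5 0 0 0 -1;0 0 -7 0 0 0 -1;0 0 -7 0 0 0 -1",
)

```text
time: 16.4
tcp_pos: [538.7, 0.6, 86.1]
orientation: [3.14, -0.006, 0.0]
ft_force: [0.8, 0.5, 0.5]
finger_gap: 84.7
```

```bash
python3 go.py 434 14 60 0; python3 - <<'E'
from h import *
d=env.snapshot("side");cv2.imwrite("pics/s13.png",d["image"])
E
```

```text
t 16.4 tcp [538.7   0.6  86.1] rpy [ 3.14  -0.006  0.   ] F [0.8 0.5 0.5] gap 84.7 j [ 0.69  0.3  -0.84  1.87  0.25  1.08 -1.82]
MOVE [-10.49  -1.35   2.54] [ 0.1 -0.3  0. ]
```

View pics/s13.png

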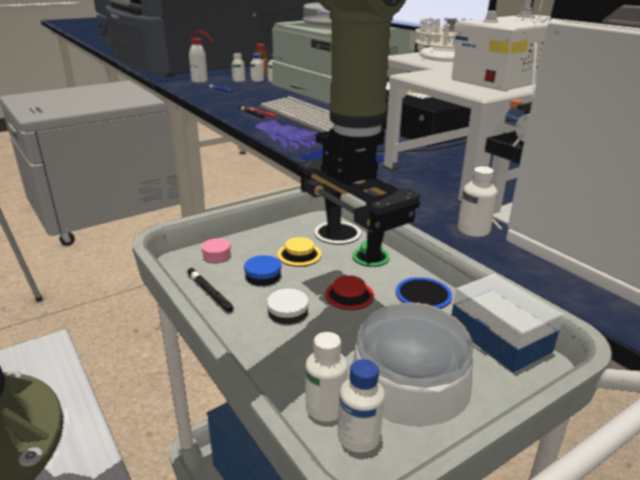

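Emit:
drive_tool(
  moves="-5 -0.7 0 0 -0.3 0 -1;-10 -1.3 0 0 -0.3 0 -1;-10.5 -1.3 1 0 -0.3 0 -1;-10.5 -1.3 2.5 0 -0.3 0 -1;-10.5 -1.3 2.5 0 -0.3 0 -1",
)

```text
time: 16.95
tcp_pos: [430.4, 12.9, 57.0]
orientation: [3.14, 0.006, 0.0]
ft_force: [0.2, 0.3, 0.2]
finger_gap: 87.1
```

```bash
python3 go.py 434 14 30 0; python3 - <<'E'
from h import *
d=env.snapshot("wrist");cv2.imwrite("pics/w14.png",d["image"]);print(pr(d,(434,14,24)),pr(d,(464.5,14,24)))
d=env.snapshot("top");cv2.imwrite("pics/t14.png",d["image"])
E
```

```text
t 16.95 tcp [430.4  12.9  57. ] rpy [3.14  0.006 0.   ] F [0.2 0.3 0.2] gap 87.1 j [ 0.81  0.07 -0.91  2.13  0.07  0.98 -1.71]
MOVE [ 0.38 -0.12  2.7 ] [0.1 0.3 0. ]
[313.96240608 263.76162016] [313.81826153 202.74145755]
```

View pics/w14.png

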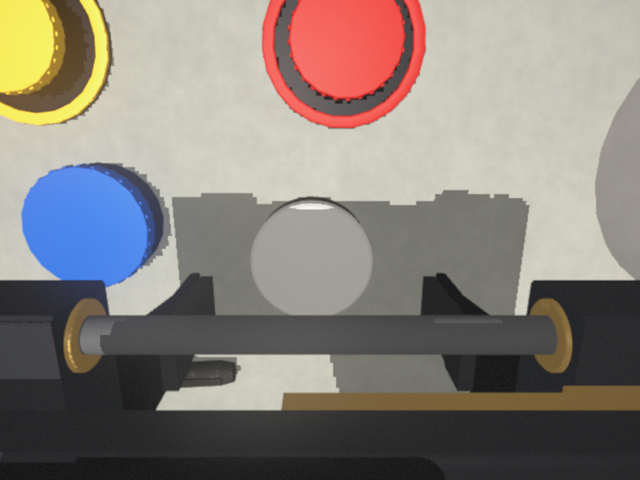

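View pics/t14.png

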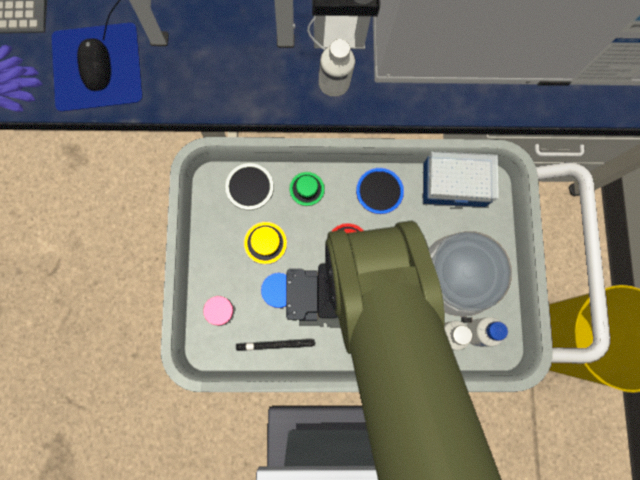

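Emit:
drive_tool(
  moves="0.4 -0.2 1 0 0.3 0 -1;0.4 -0.2 2.5 0 0.3 0 -1;0.4 -0.2 3.5 0 0.3 0 -1;0.4 -0.2 3.5 0 0.3 0 -1",
)

```text
time: 17.45
tcp_pos: [435.3, 15.9, 22.3]
orientation: [-3.14, 0.001, 0.001]
ft_force: [-0.1, 0.2, 0.2]
finger_gap: 87.0
```

```bash
python3 go.py 434 14.8 10 0
```

```text
t 17.45 tcp [435.3  15.9  22.3] rpy [-3.14e+00  1.00e-03  1.00e-03] F [-0.1  0.2  0.2] gap 87.0 j [ 0.77  0.16 -0.9   2.15  0.16  0.9  -1.79]
MOVE [-0.13  0.11  1.23] [-0.1  0.1  0. ]
```

Emit:
drive_tool(
  moves="-0.1 0.1 0.8 0 0 0 -1;-0.1 0.1 1.2 0 0 0 -1;-0.1 0.1 1.2 0 0 0 -0.5;-0.1 0.1 1.2 0 0 0 1;-0.1 0.1 1.2 0 0 0 1",
  grip_force=20,
)

```text
time: 17.95
tcp_pos: [434.6, 14.8, 10.7]
orientation: [-3.14, 0.0, 0.001]
ft_force: [0.1, -1.1, -0.4]
finger_gap: 70.8
```

Emit:
drive_tool(
  moves="0 0 0 0 0 0 1;0 0 0 0 0 0 1;0 0 0 0 0 0 1;0 0 0 0 0 0 1",
)

```text
time: 18.35
tcp_pos: [434.9, 14.8, 10.9]
orientation: [-3.14, -0.0, 0.001]
ft_force: [-0.6, 0.4, 2.2]
finger_gap: 60.5
```

Emit:
drive_tool(
  moves="0 0 -1 0 0 0 1;0 0 -2.5 0 0 0 1;0 0 -4.5 0 0 0 1;0 0 -6 0 0 0 1;0 0 -6 0 0 0 1",
)

```text
time: 18.85
tcp_pos: [436.6, 14.6, 73.0]
orientation: [3.141, -0.004, 0.0]
ft_force: [-0.5, -0.6, -0.4]
finger_gap: 60.2
```

```bash
python3 go.py 590 120 90 0; python3 - <<'E'
from h import *
d=env.snapshot("side");cv2.imwrite("pics/s15.png",cv2.resize(d["image"][180:350,200:420],None,fx=3,fy=3))
E
```

```text
t 18.85 tcp [436.6  14.6  73. ] rpy [ 3.141 -0.004  0.   ] F [-0.5 -0.6 -0.4] gap 60.2 j [ 0.83  0.05 -0.92  2.11  0.05  1.   -1.69]
MOVE [ 15.35 -10.53  -1.64] [ 0.  -0.2  0. ]
```

View pics/s15.png

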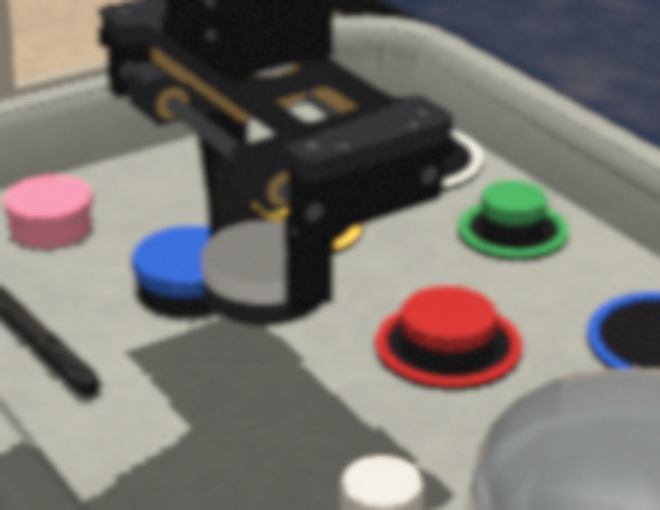

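Emit:
drive_tool(
  moves="4 -3 -1 0 -0.2 0 1;8 -6 -1.5 0 -0.2 0 1;12 -9 -1.5 0 -0.2 0 1;15.4 -12 -1.5 0 -0.2 0 1;15.4 -12 -1.5 0 -0.2 0 1",
)

```text
time: 19.4
tcp_pos: [591.2, 141.3, 84.8]
orientation: [-3.134, 0.003, 0.006]
ft_force: [-0.4, 0.5, -1.9]
finger_gap: 60.6
```

```bash
python3 go.py 645 182.5 70 0
```

```text
t 19.4 tcp [591.2 141.3  84.8] rpy [-3.134e+00  3.000e-03  6.000e-03] F [-0.4  0.5 -1.9] gap 60.6 j [ 0.44  0.49 -0.9   1.69  0.4   1.16 -2.13]
MOVE [ 5.41 -4.07  1.5 ] [-0.4  0.2  0.3]
```

Emit:
drive_tool(
  moves="2.5 -2 0.5 -0.4 0.2 0.3 1;5 -4 1 -0.4 0.2 0.3 1;5.4 -4.1 2 -0.4 0.2 0.3 1;5.4 -4.1 2.5 -0.4 0.2 0.3 1;5.4 -4.1 2.5 -0.4 0.2 0.3 1",
)

```text
time: 19.9
tcp_pos: [643.0, 181.0, 57.9]
orientation: [3.14, 0.003, 0.0]
ft_force: [-0.6, -0.3, -0.3]
finger_gap: 60.7
```

```bash
python3 go.py 645 182.5 25 0; python3 - <<'E'
from h import *
d=env.snapshot("wrist");cv2.imwrite("pics/w16.png",d["image"]);print(pr(d,(645,182.5,5)),pr(d,(689.5,182.5,5)))
d=env.snapshot("side");cv2.imwrite("pics/s16.png",cv2.resize(d["image"][100:330,200:480],None,fx=2.5,fy=2.5))
E
```

```text
t 19.9 tcp [643.  181.   57.9] rpy [3.14e+00 3.00e-03 0.00e+00] F [-0.6 -0.3 -0.3] gap 60.7 j [ 0.29  0.63 -0.84  1.55  0.49  1.18 -2.21]
MOVE [ 0.21 -0.15  3.29] [0.1 0.2 0. ]
[313.6695813  253.96919425] [313.4828247  170.96807972]
```

View pics/w16.png

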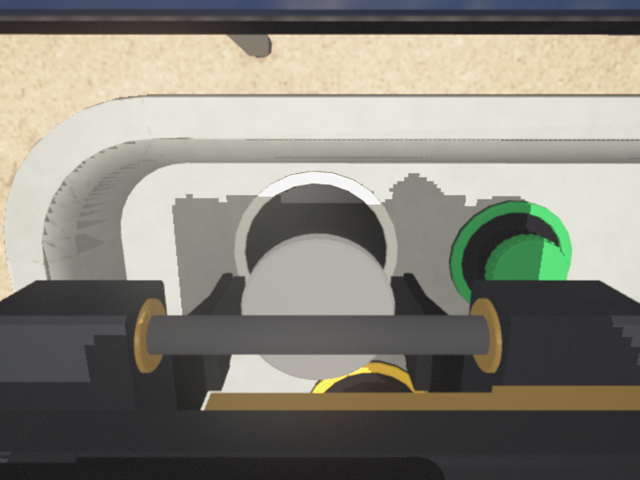

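View pics/s16.png

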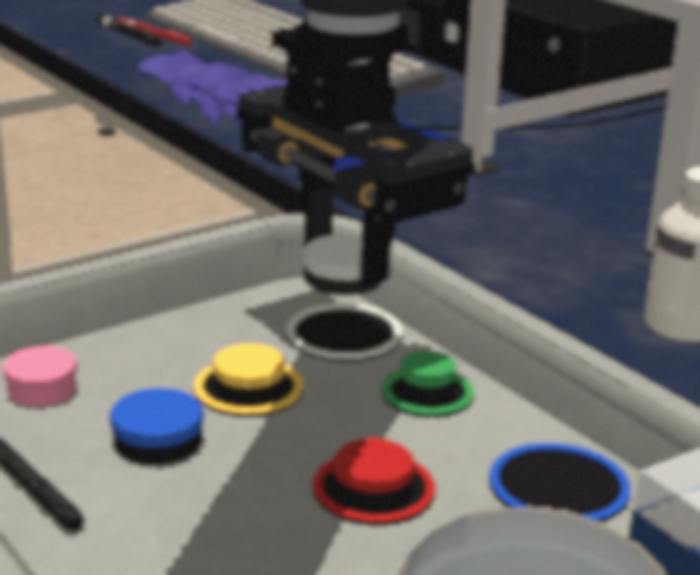

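White dock columns 235–397, top edge 171, matching prediction to about 1 mm. Lowering.

Emit:
drive_tool(
  moves="0.2 0 1 0 0.2 0 1;0.2 0 2.2 0 0.2 0 1;0.2 0 3.4 0 0.2 0 1;0.2 0 3.6 0 0.2 0 1;0.2 0 3.6 0 0.2 0 1",
)

```text
time: 20.5
tcp_pos: [645.4, 181.1, 22.7]
orientation: [3.141, -0.001, -0.0]
ft_force: [-0.4, 0.3, -0.9]
finger_gap: 60.0
```

```bash
python3 go.py 645 181.5 13 0
```

```text
t 20.5 tcp [645.4 181.1  22.7] rpy [ 3.141e+00 -1.000e-03 -0.000e+00] F [-0.4  0.3 -0.9] gap 60.0 j [ 0.28  0.67 -0.81  1.58  0.52  1.13 -2.23]
MOVE [-0.04 -0.04  0.97] [ 0.1 -0.1 -0. ]
```

Emit:
drive_tool(
  moves="0 0 0.5 0 0 0 1;0 0 0.8 0 0 0 1;0 0 0.95 0 0 0 1;0 0 0.95 0 0 0 1",
)

```text
time: 20.9
tcp_pos: [645.5, 181.2, 13.3]
orientation: [3.141, -0.002, 0.0]
ft_force: [0.2, -0.3, -0.6]
finger_gap: 60.3
```

Emit:
drive_tool(
  moves="0 0 0 0 0 0 -0.4;0 0 0 0 0 0 -0.8;0 0 0 0 0 0 -0.8;0 0 0 0 0 0 -0.8;0 0 0 0 0 0 -0.8",
)

```text
time: 21.4
tcp_pos: [645.6, 181.2, 13.4]
orientation: [3.141, -0.002, 0.0]
ft_force: [-0.4, 0.5, 0.2]
finger_gap: 76.9
```

Emit:
drive_tool(
  moves="0 0 -2 0 0 0 -0.9;0 0 -5 0 0 0 -1;0 0 -7 0 0 0 -1;0 0 -7 0 0 0 -1",
)

```text
time: 21.8
tcp_pos: [648.0, 182.8, 88.7]
orientation: [-3.14, -0.009, 0.0]
ft_force: [0.2, 0.3, 0.4]
finger_gap: 86.4
```

```bash
python3 go.py 452 128 60 0; python3 - <<'E'
from h import *
d=env.snapshot("side");cv2.imwrite("pics/s17.png",cv2.resize(d["image"][180:350,200:420],None,fx=3,fy=3))
d=env.snapshot("top");m=rng(d["image"])['blue'];roi=np.zeros(m.shape,bool);roi[265:330,250:310]=1
print(blobs(d,m&roi,24))
E
```

```text
t 21.8 tcp [648.  182.8  88.7] rpy [-3.14  -0.009  0.   ] F [0.2 0.3 0.4] gap 86.4 j [ 0.3   0.6  -0.85  1.53  0.48  1.22 -2.2 ]
MOVE [-19.62   5.48   2.69] [-0.1 -0.5  0. ]
[([278.0, 290.0], [450.5, 125.6, 57.7, 58.7])]
```

View pics/s17.png

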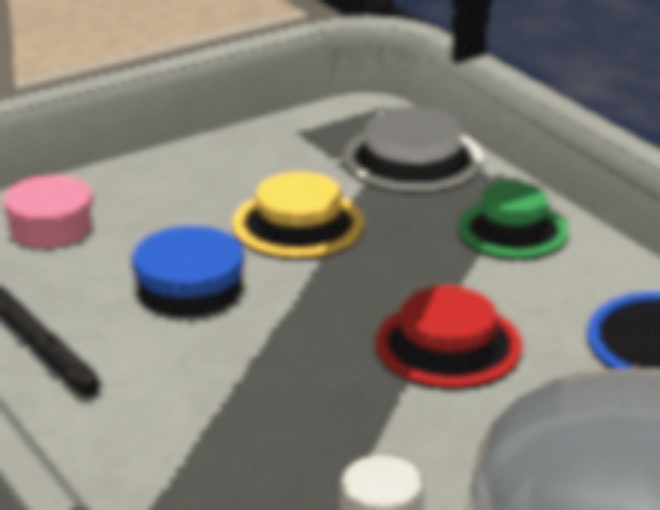

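Emit:
drive_tool(
  moves="-5 1.5 0 0 -0.5 0 -1;-10 3 0 0 -0.5 0 -1;-15 4.5 0 0 -0.5 0 -1;-19 5.4 1 0 -0.5 0 -1;-19.3 5.6 1.5 0 -0.5 0 -1",
)

```text
time: 22.4
tcp_pos: [444.5, 121.9, 65.5]
orientation: [3.133, 0.014, 0.0]
ft_force: [0.0, -1.4, 0.2]
finger_gap: 87.1
```

```bash
python3 go.py 451 126.5 50 0
```

```text
t 22.4 tcp [444.5 121.9  65.5] rpy [3.133 0.014 0.   ] F [ 0.  -1.4  0.2] gap 87.1 j [ 0.65  0.19 -1.04  2.04  0.19  1.03 -2.05]
MOVE [ 0.67 -0.48  1.53] [0.5 0.8 0. ]
```

Emit:
drive_tool(
  moves="0.6 -0.5 0.5 0.5 0.8 0 -1;0.6 -0.5 1.5 0.5 0.8 0 -1;0.6 -0.5 2 0.5 0.8 0 -1;0.6 -0.5 2 0.5 0.8 0 -1",
)

```text
time: 22.8
tcp_pos: [450.3, 127.6, 44.5]
orientation: [-3.14, 0.002, 0.001]
ft_force: [-0.1, -0.3, 0.1]
finger_gap: 87.0
```

```bash
python3 go.py 451 126.5 11 0; python3 - <<'E'
from h import *
d=env.snapshot("wrist");cv2.imwrite("pics/w18.png",d["image"]);print(pr(d,(451,126.5,24)),pr(d,(481.5,126.5,24)))
E
```

```text
t 22.8 tcp [450.3 127.6  44.5] rpy [-3.14e+00  2.00e-03  1.00e-03] F [-0.1 -0.3  0.1] gap 87.0 j [ 0.62  0.24 -1.02  2.06  0.24  0.97 -2.09]
MOVE [0.07 0.11 3.35] [-0.1  0.1  0. ]
[318.71419024 278.9303958 ] [318.82410037 214.83945702]
```

View pics/w18.png

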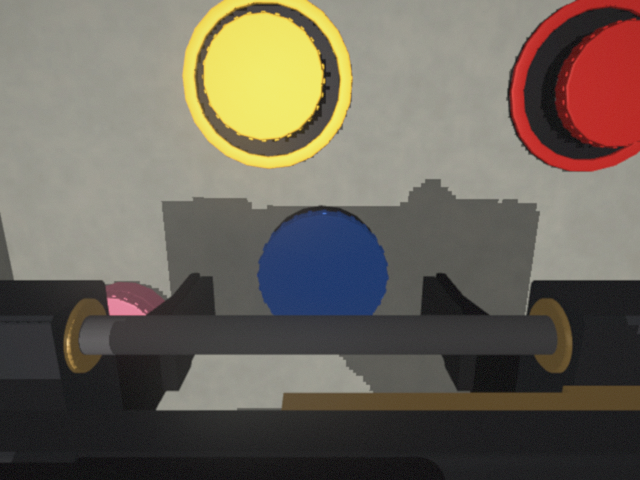

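Emit:
drive_tool(
  moves="0.1 0.2 1 0 0 0 -1;0.1 0.25 2.2 0 0 0 -1;0.1 0.25 3.3 0 0 0 -1;0.1 0.25 3.3 0 0 0 -1;0.1 0.25 3.3 0 0 0 -1",
)

```text
time: 23.35
tcp_pos: [451.0, 125.4, 11.5]
orientation: [-3.139, 0.003, 0.001]
ft_force: [-0.6, 0.2, 0.9]
finger_gap: 87.2
```

Emit:
drive_tool(
  moves="0 0 0 0 0 0 0;0 0 0 0 0 0 1;0 0 0 0 0 0 1;0 0 0 0 0 0 1;0 0 0 0 0 0 1",
)

```text
time: 23.85
tcp_pos: [451.3, 125.4, 11.7]
orientation: [-3.14, 0.002, 0.001]
ft_force: [-0.1, -0.7, 1.5]
finger_gap: 60.3
```

Emit:
drive_tool(
  moves="0 0 0 0 0 0 1;0 0 0 0 0 0 1",
)

```text
time: 24.05
tcp_pos: [451.2, 125.3, 11.7]
orientation: [-3.14, 0.002, 0.001]
ft_force: [0.3, 0.4, 0.8]
finger_gap: 60.3
```

Emit:
drive_tool(
  moves="0 0 -1 0 0 0 1;0 0 -2.5 0 0 0 1;0 0 -4.5 0 0 0 1;0 0 -7 0 0 0 1;0 0 -7 0 0 0 1",
)

```text
time: 24.55
tcp_pos: [453.9, 125.9, 84.9]
orientation: [-3.14, -0.004, 0.001]
ft_force: [0.4, -0.1, -1.8]
finger_gap: 60.2
```

```bash
python3 go.py 545 40 100 0; python3 - <<'E'
from h import *
d=env.snapshot("side");cv2.imwrite("pics/s19.png",cv2.resize(d["image"][180:350,200:420],None,fx=3,fy=3))
E
```

```text
t 24.55 tcp [453.9 125.9  84.9] rpy [-3.14e+00 -4.00e-03  1.00e-03] F [ 0.4 -0.1 -1.8] gap 60.2 j [ 0.68  0.16 -1.05  2.02  0.16  1.04 -2.02]
MOVE [ 9.11  8.6  -1.49] [-0.1 -0.2  0.1]
```

View pics/s19.png

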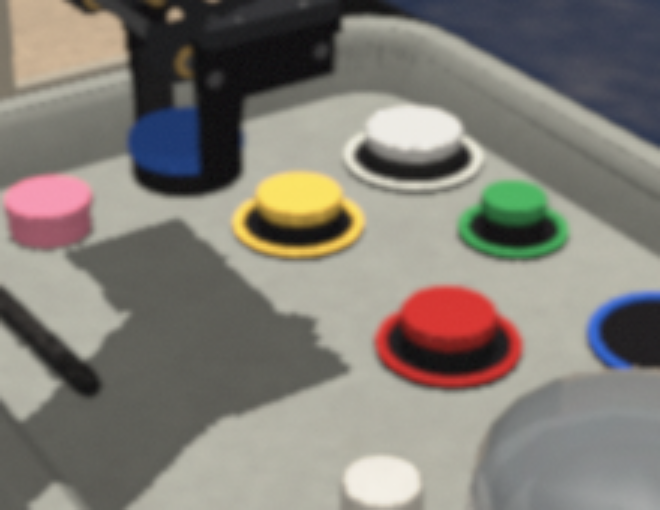

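```bash
python3 - <<'E'
from h import *
d=env.snapshot("side");cv2.imwrite("pics/s20.png",cv2.resize(d["image"][260:380,380:580],None,fx=4,fy=4))
t=env.snapshot("top");cv2.imwrite("pics/t20.png",cv2.resize(t["image"][140:320,340:540],None,fx=3.3,fy=3.3))
E
```

```text
(no output)
```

View pics/s20.png

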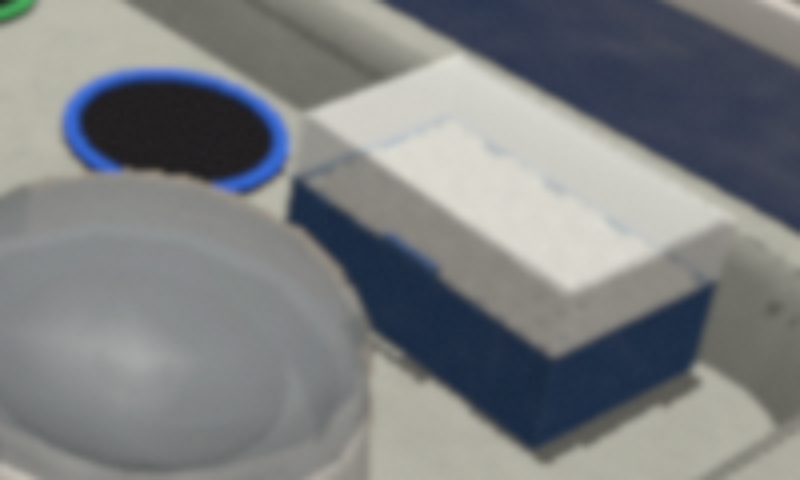

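View pics/t20.png

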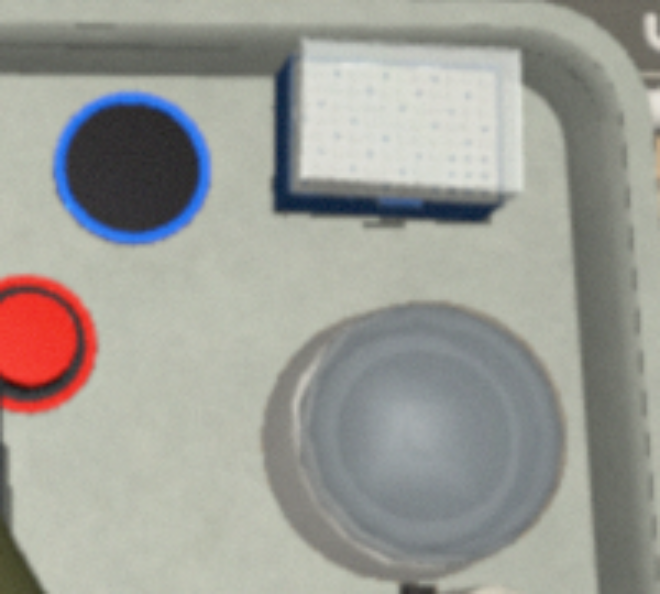

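```bash
python3 - <<'E'
from h import *
d=env.snapshot("side");t=env.snapshot("top")
p=at(d,515,372.5,0);print(p)
for z in(40,60,70,80,90): print(z,pr(d,(p[0],p[1],z)))
print('left base',at(t,340+275/3.3,140+212/3.3,0),'left top65',[at(t,340+300/3.3,140+190/3.3,z).round() for z in(65,85)])
print('bowl',at(t,340+265/3.3,140+430/3.3,0),[at(t,340+430/3.3,140+300/3.3,z).round() for z in(60,)],[at(t,340+298/3.3,140+430/3.3,z).round() for z in(60,)])
E
```

```text
[ 611.03282191 -258.19495046    0.        ]
40 [520.80691709 348.2919845 ]
60 [523.83417036 335.67189831]
70 [525.38029618 329.22637183]
80 [526.94871286 322.6879187 ]
90 [528.53990595 316.05451471]
left base [ 612.73043691 -140.70999054    0.        ] left top65 [array([ 608., -138.,   65.]), array([ 602., -133.,   85.])]
bowl [ 489.02831433 -130.22369742    0.        ] [array([ 550., -205.,   60.])] [array([ 481., -133.,   60.])]
```

Box beside the blue dock is about 68 mm high with its left face at y≈-139. The gripper body bottom will be at z≈84, so it clears. Carrying blue over.

Emit:
drive_tool(
  moves="3 3 -1 0 0 0 1;6 6 -1.5 0 0 0 1;9 9.2 -1.5 0 0 0 1;12 12.4 -1.5 0 0 0 1;14 14.5 -1.5 0 0 0 1",
)

```text
time: 25.3
tcp_pos: [591.8, -23.5, 93.1]
orientation: [-3.14, 0.006, -0.002]
ft_force: [-0.0, -0.1, -0.4]
finger_gap: 60.4
```

```bash
python3 go.py 637.5 -60 85 0
```

```text
t 25.3 tcp [591.8 -23.5  93.1] rpy [-3.14e+00  6.00e-03 -2.00e-03] F [-0.  -0.1 -0.4] gap 60.4 j [ 0.71  0.44 -0.88  1.72  0.37  1.16 -1.85]
MOVE [4.59 3.65 0.78] [-0.1  0.3 -0.1]
```

Emit:
drive_tool(
  moves="2.3 1.8 0.3 0 0.3 0 1;4.5 3.6 0.8 0 0.3 0 1;4.5 3.6 2 0 0.3 0 1;4.5 3.6 3 0 0.3 0 1;4.5 3.6 3 0 0.3 0 1",
)

```text
time: 25.8
tcp_pos: [634.0, -58.1, 59.9]
orientation: [-3.139, 0.006, -0.0]
ft_force: [0.8, -0.3, -0.9]
finger_gap: 59.9
```

```bash
python3 go.py 637.5 -60 25 0; python3 - <<'E'
from h import *
d=env.snapshot("wrist");cv2.imwrite("pics/w21.png",d["image"]);print(pr(d,(637.5,-60,5)),pr(d,(682,-60,5)))
d=env.snapshot("side");cv2.imwrite("pics/s21.png",cv2.resize(d["image"][150:390,330:600],None,fx=2.5,fy=2.5))
E
```

```text
t 25.8 tcp [634.  -58.1  59.9] rpy [-3.139  0.006 -0.   ] F [ 0.8 -0.3 -0.9] gap 59.9 j [ 0.68  0.56 -0.83  1.63  0.44  1.15 -1.83]
MOVE [0.38 0.2  3.49] [-0.2  0.4 -0. ]
[320.36283655 249.97189411] [320.50857323 167.3401429 ]
```

View pics/w21.png

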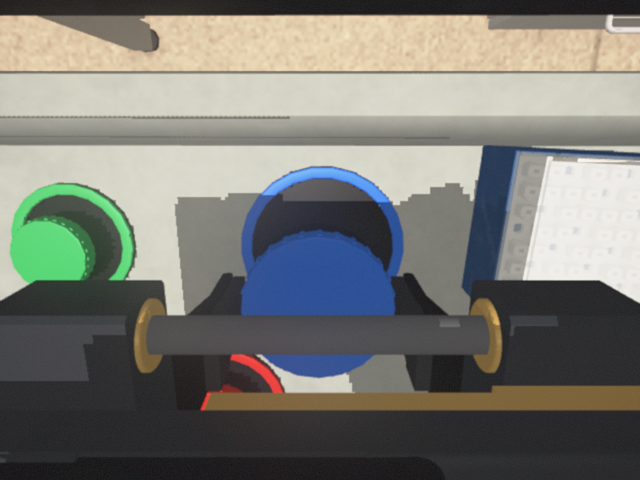

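View pics/s21.png

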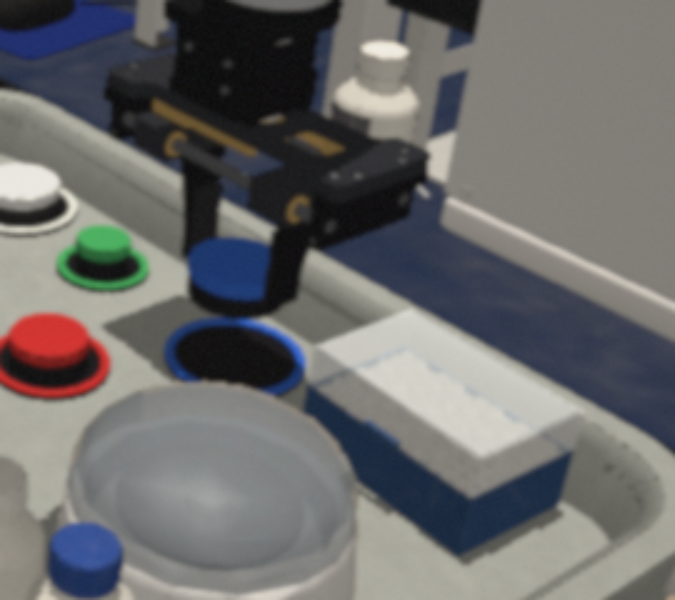

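Dock found at columns 242–403, top edge 167, as predicted within 1 mm. Lowering slowly while watching the force.

Emit:
drive_tool(
  moves="0.4 0.1 1 0 0.4 0 1;0.4 0.1 2 0 0.4 0 1;0.4 0.1 3 0 0.4 0 1;0.4 0.1 3.4 0 0.4 0 1;0.4 0.1 3.4 0 0.4 0 1",
)

```text
time: 26.4
tcp_pos: [638.6, -59.0, 27.1]
orientation: [-3.139, -0.003, 0.0]
ft_force: [-0.2, 0.2, -0.3]
finger_gap: 60.2
```

```bash
python3 go.py 637.5 -59.5 14 0; python3 - <<'E'
from h import *
d=env.snapshot("side");cv2.imwrite("pics/s22.png",cv2.resize(d["image"][150:390,330:600],None,fx=2.5,fy=2.5))
E
```

```text
t 26.4 tcp [638.6 -59.   27.1] rpy [-3.139e+00 -3.000e-03  0.000e+00] F [-0.2  0.2 -0.3] gap 60.2 j [ 0.66  0.6  -0.8   1.65  0.47  1.09 -1.85]
MOVE [-0.11  0.05  1.31] [-0.1 -0.2  0. ]
```

View pics/s22.png

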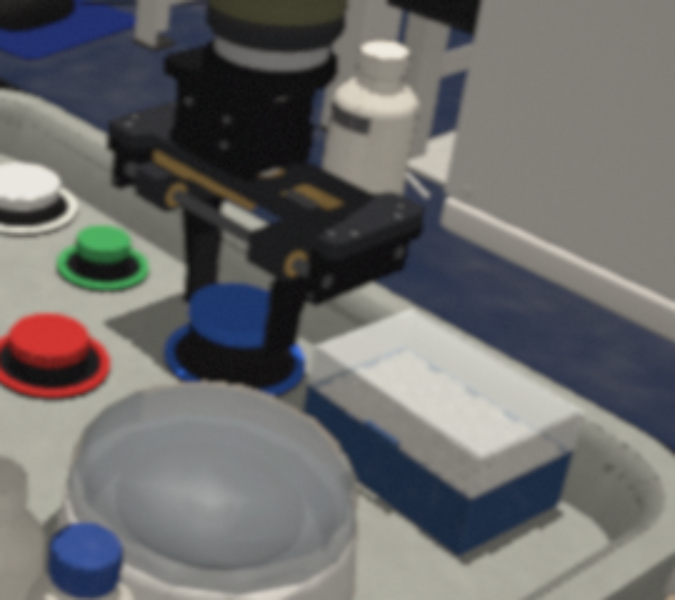

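Emit:
drive_tool(
  moves="-0.1 0 0.4 0 0 0 1;-0.1 0 0.8 0 0 0 1;-0.1 0 1.1 0 0 0 1;-0.1 0 1.25 0 0 0 1;-0.1 0 1.25 0 0 0 1",
)

```text
time: 26.95
tcp_pos: [638.0, -59.0, 15.0]
orientation: [-3.139, -0.004, 0.0]
ft_force: [-0.9, 0.0, -0.6]
finger_gap: 60.2
```

Emit:
drive_tool(
  moves="0 0 0 0 0 0 -0.4;0 0 0 0 0 0 -0.7;0 0 0 0 0 0 -0.7;0 0 0 0 0 0 -0.7;0 0 0 0 0 0 -0.7",
)

```text
time: 27.45
tcp_pos: [638.2, -59.0, 15.2]
orientation: [-3.139, -0.004, -0.0]
ft_force: [-0.6, -0.4, 0.2]
finger_gap: 73.2
```

Emit:
drive_tool(
  moves="0 0 -2 0 0 0 -0.7;0 0 -5 0 0 0 -0.7;0 0 -9 0 0 0 -0.7;-2 -3 -12 0 0 0 -0.7;-5 -5 -12 0 0 0 -0.7",
)

```text
time: 27.95
tcp_pos: [591.3, -6.8, 140.1]
orientation: [-3.138, -0.013, 0.0]
ft_force: [0.5, 1.0, 0.5]
finger_gap: 73.9
```

Emit:
drive_tool(
  moves="-5 0 -3 0 0 0 -0.7;-10 0 -6 0 0 0 -0.7;-15 0 -6 0 0 0 -0.7;-15 0 -6 0 0 0 -0.7",
)

```text
time: 28.35
tcp_pos: [438.1, -7.1, 198.7]
orientation: [3.14, -0.014, -0.0]
ft_force: [1.0, -0.3, -0.4]
finger_gap: 74.1
```

```bash
python3 go.py 450 50 200 0; python3 - <<'E'
from h import *
d=env.snapshot("top");cv2.imwrite("pics/t23.png",d["image"])
d=env.snapshot("side");cv2.imwrite("pics/s23.png",cv2.resize(d["image"][200:350,200:480],None,fx=2.7,fy=2.7))
E
```

```text
t 28.35 tcp [438.1  -7.1 198.7] rpy [ 3.14  -0.014 -0.   ] F [ 1.  -0.3 -0.4] gap 74.1 j [ 1.04 -0.18 -0.97  1.96 -0.15  1.27 -1.45]
MOVE [ 1.19 -5.71 -0.13] [ 0.1 -0.8 -0. ]
```

View pics/t23.png

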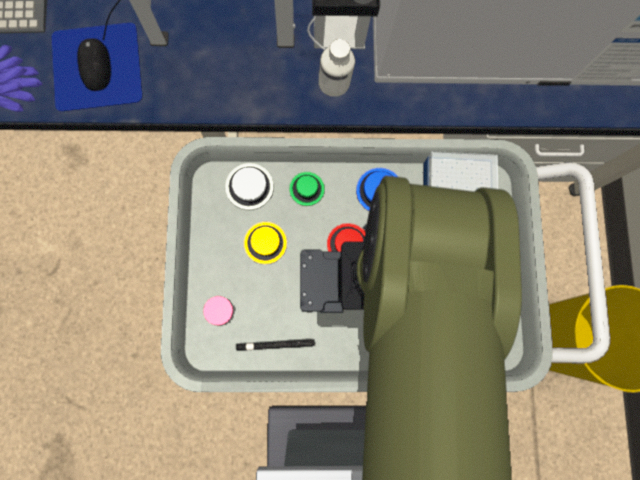

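View pics/s23.png

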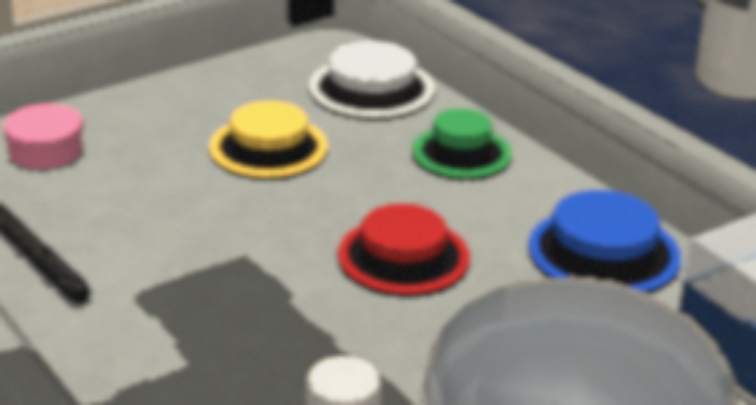

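All five look seated. I'll check the centring numerically with the arm at rest.

Emit:
drive_tool(
  moves="0 0 0 0 0 0 -0.7;0 0 0 0 0 0 -0.7;0 0 0 0 0 0 -0.7",
)

```text
time: 28.75
tcp_pos: [439.6, -7.4, 198.4]
orientation: [3.141, -0.014, -0.001]
ft_force: [0.3, 0.0, 0.4]
finger_gap: 74.0
```

```bash
python3 - <<'E'
from h import *
C={'white':(645,182,26,30.5),'blue':(637.5,-60,26,30.5),'red':(536,0.5,24,25),'yellow':(538,150.5,24,25),'green':(639.5,76,26,19)}
for n in('top','wrist'):
    d=env.snapshot(n);im=d["image"];cv2.imwrite(f"pics/f_{n}.png",im);M=rng(im)
    for k,(x,y,z,r) in C.items():
        if n=='top' and k in('blue','red'):continue
        mask=np.zeros(im.shape[:2],np.uint8)
        g=[pr(d,(x+(r+3.5)*np.cos(a),y+(r+3.5)*np.sin(a),z)) for a in np.linspace(0,6.28,60)]
        g=np.array(g)
        if g.min()<0 or g[:,0].max()>639 or g[:,1].max()>290+190*(n=='top'):continue
        cv2.fillPoly(mask,[g.astype(np.int32)],1)
        print(n,k,blobs(d,(M[k]&(mask>0)),z,50))
s=env.state();print(s['time'],s['dq'].round(3))
E
```

```text
top white [([247.0, 177.0], [646.7, 182.9, 61.7, 63.5])]
top yellow [([265.0, 239.0], [539.9, 151.2, 52.3, 55.9])]
top green [([306.0, 185.0], [641.0, 76.8, 40.6, 46.0])]
wrist red [([308.0, 88.0], [535.8, -0.3, 48.9, 49.5])]
wrist yellow [([108.0, 84.0], [538.7, 150.5, 52.9, 55.3])]
28.85 [ 0.002 -0.006  0.002  0.005 -0.002  0.003  0.   ]
```

View pics/f_wrist.png

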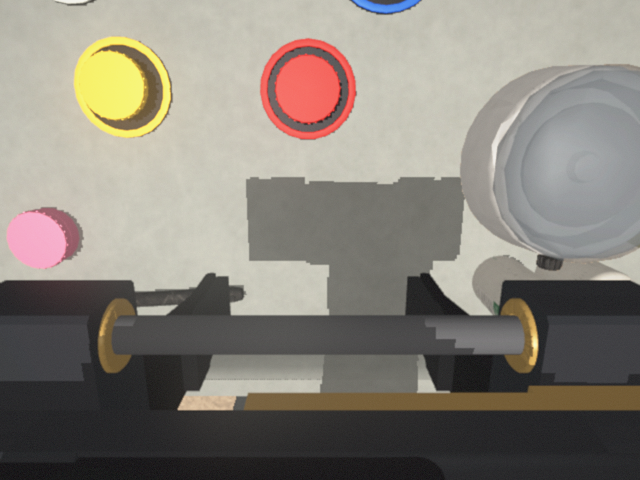

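Four are within about 2 mm of centre. Blue was not covered by this check, so I'll clear the top view of it.

Emit:
drive_tool(
  moves="1 -5 0 0 0 0 -0.7;1 -10 0 0 0 0 -0.7;1 -15 0 0 0 0 -0.7;1 -18 0 0 0 0 -0.7;1 -18 0 0 0 0 -0.7",
)

```text
time: 29.35
tcp_pos: [448.7, 178.8, 199.0]
orientation: [-3.136, -0.013, 0.009]
ft_force: [-0.4, -0.1, 0.3]
finger_gap: 74.1
```

Emit:
drive_tool(
  moves="0 0 0 0 0 0 -0.7;0 0 0 0 0 0 -0.7;0 0 0 0 0 0 -0.7",
)

```text
time: 29.65
tcp_pos: [449.0, 177.4, 198.8]
orientation: [-3.136, -0.013, 0.006]
ft_force: [-0.4, -0.5, -0.6]
finger_gap: 74.1
```

```bash
python3 - <<'E'
from h import *
d=env.snapshot("top");im=d["image"];cv2.imwrite("pics/t25.png",cv2.resize(im[150:270,220:420],None,fx=4,fy=4))
E
```

```text
(no output)
```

View pics/t25.png

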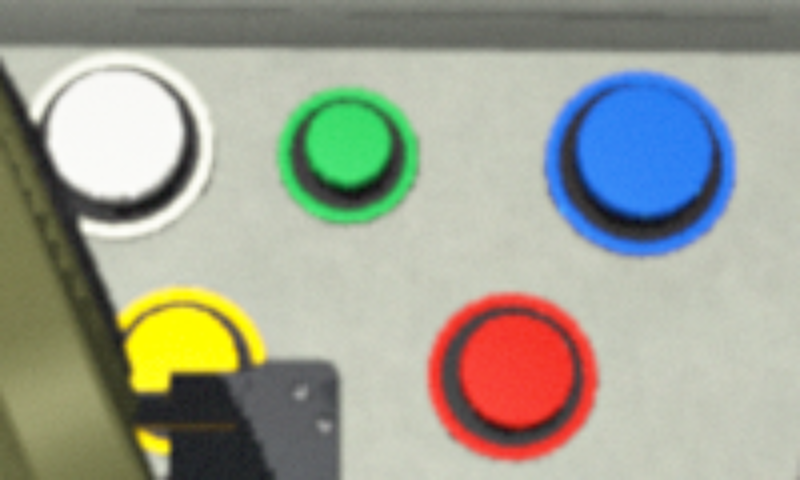

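Top view: every case sits inside its rim, with blue at (645,152) in a dock centred at (641,162). The offset is what parallax from the lid height gives. Handing in.

```bash
python3 -c "
from workcell import env
print(env.finish_job())"
```

```text
the job is handed in; nothing more can be done
None
```

All five cases are in the docks matching their lid colours, lid up, and the job was handed in at about 30 s of robot time. I took them in the order green, yellow, red, white, blue. I lowered each into its dock before opening the jaws. The pink look-alike was left alone.

- **Centring:** four cases measured within about 2 mm of their dock centres, against 8 mm of room. Blue was confirmed only by eye, in the final top view, as inside its rim.
- **Flatness:** I judged this by eye from the side view, where all five look level inside their rims.
- **Forces:** the highest wrist force reported at the end of a move was about 7 N, when red touched the dock floor.
- **Disagreements:** the side camera put some dock centres up to about 4 mm from the top camera. I used the top camera's values, and the wrist camera agreed with those to about 1 mm over each dock.
- **At hand-in:** the gripper was open and about 200 mm above the cart, touching nothing. No check failed.

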